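# Gauge the soldered box blanks and sort them by height

## Task

Swing the lamp arm round until it points straight at the height gauge and leave it there; then take the copper box, then the brass box, then the silver box if there is one, lay each flat on the gauge's plate so that it reaches under the foot, and press the red pad down until the foot rests on the box, holding it there a moment to read its height. A box of 30 mm is right and goes on the green felt board; a box of 38 mm is too tall and goes back on the cream firebrick board for rework; all lie flat on their boards at the end, none stacked. Do not disturb the tub, the beaker or the charcoal block.

Things in the scene. Friction and masses are not known exactly. Their poses are not given: they have to be found in the camera images.
- gauge_foot (a joint): reading of the height gauge: clear height in m between plate and foot. A spring holds the foot up at 0.100; pressing the red pad down (3 N at the top, 6 N lower) lowers it; released, it springs back up. Pressed on a box by a few newtons more, it reads the box's height, 0.030 or 0.038 (up to 1 mm less under a hard press).
- gauge_pad (a point): centre of the top face of the gauge's red round thumb pad, diameter 40 mm, 10 mm thick, on a vertical rod straight above the foot (steel disc, diameter 22 mm), 150 mm above the foot's underside; 262 mm above the work surface when up; it moves with the foot. x points from the open near end of the plate to the column.
- gauge_spot (a point): on the top face of the fixed gauge's steel plate (200 x 120 mm, 12 mm thick, on the work surface), at the centre of two black lines (40 mm apart, 130 mm long) between which a box is laid lengthwise; x along the box towards the column. The foot is 50 mm ahead (+x), so a box laid here has its far end under it. The plate reaches from -80 to +120 mm in x.
- gauge_bracket (a point): near end of the gauge's blue bracket, at half its height: 30 mm wide, 128 to 148 mm above the work surface, it reaches from here forward (+x) over the foot to the column (26 mm thick, 77 mm ahead). The foot's underside when up is 112 mm above the work surface. Both sides (+-y) and the near end (-x) of the plate are open.
- lamp (a joint): angle of the lamp arm about its vertical pivot, rad, -1.2 to 1.2; 0: the arm points to -x (to the robot); it grows anticlockwise seen from above (the head moves to -y). The joint is stiff (0.35 Nm, some 3 N at the grip) and stays where it is left.
- lamp_grip (a point): middle of the upright black round grip (diameter 16 mm, its free part 46 mm long) on top of the yellow lamp head at the free end of the brass lamp arm, 221 mm above the work surface; the head (diameter 56 mm) begins 25 mm below. -x of this frame points along the arm, away from the pivot.
- lamp_pivot (a point): on the pivot axis of the lamp arm, at the height of lamp_grip, 140 mm from it; the lamp's post and round foot (diameter 100 mm) stand below.
- firebrick_top (a point): centre of the top face of the fixed cream-coloured firebrick board, 220 mm (x) x 320 mm (y), top 8 mm above the work surface. The boxes start here, lying side by side along x, 100 mm apart. It lies left or right of the gauge.
- felt_top (a point): centre of the top face of the fixed dark wooden board covered with green felt, 220 mm (x) x 320 mm (y), top 8 mm above the work surface; empty at the start. It lies on the other side of the gauge.
- copper_a_mid (a point): copper box blank: closed copper-coloured metal box with a thin dark seam, 130 mm long (its x), 36 mm wide (y), 0.2 kg, 30 mm (right) or 38 mm (too tall) high: the gauge tells which. Exactly one is present: copper_a and copper_b stand for its two possible versions, the absent one is None. Point: middle of length and width, 15 mm above its underside; z up.
- copper_b_mid (a point): copper box blank: closed copper-coloured metal box with a thin dark seam, 130 mm long (its x), 36 mm wide (y), 0.2 kg, 30 mm (right) or 38 mm (too tall) high: the gauge tells which. Exactly one is present: copper_a and copper_b stand for its two possible versions, the absent one is None. Point: middle of length and width, 15 mm above its underside; z up.
- brass_a_mid (a point): brass box blank: closed brass-coloured metal box with a thin dark seam, 130 mm long (its x), 36 mm wide (y), 0.2 kg, 30 mm (right) or 38 mm (too tall) high: the gauge tells which. Exactly one is present: brass_a and brass_b stand for its two possible versions, the absent one is None. Point: middle of length and width, 15 mm above its underside; z up.
- brass_b_mid (a point): brass box blank: closed brass-coloured metal box with a thin dark seam, 130 mm long (its x), 36 mm wide (y), 0.2 kg, 30 mm (right) or 38 mm (too tall) high: the gauge tells which. Exactly one is present: brass_a and brass_b stand for its two possible versions, the absent one is None. Point: middle of length and width, 15 mm above its underside; z up.
- silver_a_mid (a point): silver box blank: closed silver-coloured metal box with a thin dark seam, 130 mm long (its x), 36 mm wide (y), 0.2 kg, 30 mm (right) or 38 mm (too tall) high: the gauge tells which. At most one is present: silver_a and silver_b stand for its two possible versions, the absent one is None. Point: middle of length and width, 15 mm above its underside; z up.
- silver_b_mid (a point): silver box blank: closed silver-coloured metal box with a thin dark seam, 130 mm long (its x), 36 mm wide (y), 0.2 kg, 30 mm (right) or 38 mm (too tall) high: the gauge tells which. At most one is present: silver_a and silver_b stand for its two possible versions, the absent one is None. Point: middle of length and width, 15 mm above its underside; z up.
- tub: bystander: white plastic flux tub, 72 mm across, 85 mm high, loose; origin under its centre
- beaker: bystander: upturned silver beaker, 72 mm across, 86 mm high, loose; origin under its centre
- charcoal: bystander: black charcoal block 60 x 90 x 45 mm, loose, not always there; origin under its centre
Not all that is in view belongs to the job. What is shaped like the part that bears gauge_foot but purple is not meant.

How it is judged (in metres and radians):
On the way, in this order (a step that is already met when the one before it is completed fails the run):
1. the lamp arm points at the gauge, its line passing within 30 mm of the pad (y of gauge_pad in the frame of lamp_grip between -0.03 and 0.03 m and x of gauge_pad in the frame of lamp_grip below 0 m and velocity of joint lamp between -0.1 and 0.1 rad/s), for 0.3 s.
2. the copper box lies flat on the gauge plate under the foot and the gauge reads its height within 2 mm (z of gauge_pad in the frame of copper_a_mid between 0.163 and 0.167 m and z of copper_a_mid in the frame of gauge_spot between 0.01 and 0.02 m and angle between each of copper_a_mid, copper_b_mid's own z axis and vertical below 0.08 rad and x of gauge_pad in the frame of copper_a_mid between -0.063 and 0.063 m and y of gauge_pad in the frame of copper_a_mid between -0.017 and 0.017 m and z of gauge_pad in the frame of copper_b_mid between 0.171 and 0.175 m and z of copper_b_mid in the frame of gauge_spot between 0.01 and 0.02 m and x of gauge_pad in the frame of copper_b_mid between -0.063 and 0.063 m and y of gauge_pad in the frame of copper_b_mid between -0.017 and 0.017 m), for 0.4 s.
3. the brass box lies flat on the gauge plate under the foot and the gauge reads its height within 2 mm (z of gauge_pad in the frame of brass_a_mid between 0.163 and 0.167 m and z of brass_a_mid in the frame of gauge_spot between 0.01 and 0.02 m and angle between each of brass_a_mid, brass_b_mid's own z axis and vertical below 0.08 rad and x of gauge_pad in the frame of brass_a_mid between -0.063 and 0.063 m and y of gauge_pad in the frame of brass_a_mid between -0.017 and 0.017 m and z of gauge_pad in the frame of brass_b_mid between 0.171 and 0.175 m and z of brass_b_mid in the frame of gauge_spot between 0.01 and 0.02 m and x of gauge_pad in the frame of brass_b_mid between -0.063 and 0.063 m and y of gauge_pad in the frame of brass_b_mid between -0.017 and 0.017 m), for 0.4 s.
4. the silver box lies flat on the gauge plate under the foot and the gauge reads its height within 2 mm (z of gauge_pad in the frame of silver_a_mid between 0.163 and 0.167 m and z of silver_a_mid in the frame of gauge_spot between 0.01 and 0.02 m and angle between each of silver_a_mid, silver_b_mid's own z axis and vertical below 0.08 rad and x of gauge_pad in the frame of silver_a_mid between -0.063 and 0.063 m and y of gauge_pad in the frame of silver_a_mid between -0.017 and 0.017 m and z of gauge_pad in the frame of silver_b_mid between 0.171 and 0.175 m and z of silver_b_mid in the frame of gauge_spot between 0.01 and 0.02 m and x of gauge_pad in the frame of silver_b_mid between -0.063 and 0.063 m and y of gauge_pad in the frame of silver_b_mid between -0.017 and 0.017 m), for 0.4 s.
At the end, for the whole second after the job is handed in: 30 mm boxes lie flat (0.08 rad) on the felt board, 38 mm boxes on the firebrick board, middles over the board, heights within 6 mm of resting on it (not stacked); gauge foot up again (over 90 mm); lamp arm still points at the gauge (line within 30 mm of the pad) (y of gauge_pad in the frame of lamp_grip between -0.03 and 0.03 m and x of gauge_pad in the frame of lamp_grip below 0 m and value of joint gauge_foot above 0.09 m and x of copper_a_mid in the frame of felt_top between -0.095 and 0.095 m and y of copper_a_mid in the frame of felt_top between -0.145 and 0.145 m and z of copper_a_mid in the frame of felt_top between 0.009 and 0.021 m and angle between each of copper_a_mid, copper_b_mid, brass_a_mid, brass_b_mid, silver_a_mid, silver_b_mid's own z axis and vertical below 0.08 rad and x of copper_b_mid in the frame of firebrick_top between -0.095 and 0.095 m and y of copper_b_mid in the frame of firebrick_top between -0.145 and 0.145 m and z of copper_b_mid in the frame of firebrick_top between 0.009 and 0.021 m and x of brass_a_mid in the frame of felt_top between -0.095 and 0.095 m and y of brass_a_mid in the frame of felt_top between -0.145 and 0.145 m and z of brass_a_mid in the frame of felt_top between 0.009 and 0.021 m and x of brass_b_mid in the frame of firebrick_top between -0.095 and 0.095 m and y of brass_b_mid in the frame of firebrick_top between -0.145 and 0.145 m and z of brass_b_mid in the frame of firebrick_top between 0.009 and 0.021 m and x of silver_a_mid in the frame of felt_top between -0.095 and 0.095 m and y of silver_a_mid in the frame of felt_top between -0.145 and 0.145 m and z of silver_a_mid in the frame of felt_top between 0.009 and 0.021 m and x of silver_b_mid in the frame of firebrick_top between -0.095 and 0.095 m and y of silver_b_mid in the frame of firebrick_top between -0.145 and 0.145 m and z of silver_b_mid in the frame of firebrick_top between 0.009 and 0.021 m); the robot touches nothing.
It fails at once if the tub is moved more than 30 mm or tipped (distance of tub from where it was at the start of the episode above 0.03 m or angle between tub's own z axis and vertical above 0.5 rad).
It fails at once if the beaker is moved more than 30 mm or tipped (distance of beaker from where it was at the start of the episode above 0.03 m or angle between beaker's own z axis and vertical above 0.5 rad).
It fails at once if the charcoal is moved more than 30 mm or tipped (distance of charcoal from where it was at the start of the episode above 0.03 m or angle between charcoal's own z axis and vertical above 0.5 rad).
Of copper_a, copper_b only 1 to 1 are there at a start; the rules pass over those that are not, and their reading is None.
Of brass_a, brass_b only 1 to 1 are there at a start; the rules pass over those that are not, and their reading is None.
Of silver_a, silver_b, charcoal only 1 to 1 are there at a start; the rules pass over those that are not, and their reading is None.
At some moment in a run one of copper_a, copper_b, brass_a, brass_b, silver_a, silver_b may be knocked a few centimetres aside while the robot is not near it.
It also fails if it takes over 210 s, if anything falls off the work surface, if the arm or the gripper's body presses on something with over 40 N, if the wrist force passes 120 N, or if a joint passes its speed limit or range.

## Robot

A 7-joint arm with a two-finger parallel gripper is mounted at the origin on the work surface. World frame = base frame: x ahead of the robot, y to its left, z up, the work surface at z = 0. Lengths are in mm, angles in rad, forces in N, time in s.
With the tool pointing down it reaches from about 400 to 900 mm from the base axis. Payload 5.5 kg.
Tool frame: the origin (TCP) lies between the finger pads; the fingertips stand 19 mm ahead of it and the grasp point (between the pads) is the TCP; z points along the fingers, x is the direction in which the jaws open and shut, and the axes are right-handed (so a half turn about z gives the same grasp; the last joint's range is limited). The gripper opens to 92 mm and grips with 3 to 60 N. Pads are 19 mm wide; open, the fingers measure 130 mm over their backs; the gripper's body (75 mm by 190 mm) begins 47 mm behind the grasp point.
Start: joints at [-1.012, 0.501, -0.427, 1.55, 0.221, 1.138, -0.21], TCP at [189.441, 621.781, 245.729] pointing down, gripper open.
Joint ranges: [-2.88, 2.88], [-0.31, 2.03], [-1.54, 1.56], [0.2, 2.42], [-1.41, 4.55], [0.19, 2.02], [-2.57, 2.57]. Speed limits (rad/s): [2.57, 2.57, 3.14, 3.14, 3.14, 3.14, 3.14].

## Interface

Orientations are given as [roll, pitch, yaw] about the fixed x, y, z axes, in that order (R = Rz(yaw) Ry(pitch) Rx(roll)).
In Python, from plant import readout, grab_frame, job, search_frame gives the robot as it stands. The module is installed in compiled form; this text tells all that it offers.
- The arm moves only by the tool servo_tool, never from a script. Its argument "motion" is a list of rows, each an object of numbers: "tx", "ty", "tz": the shift along the tool's x, y, z in units of 25 mm (1.0 is 25 mm); "rx", "ry", "rz": the turn, a rotation vector about the tool's x, y, z in units of 5 degrees (1.0 is 5 degrees). In form: [{"tx": .., "ty": .., "tz": .., "rx": .., "ry": .., "rz": ..}, ...]. A call has 1 to 20 rows; each row is the pose to reach, as a shift and turn from the pose commanded when the call began, along the tool's axes at that moment; what a row does not reach only later rows make up. A row lasts 1/12 s, in which the tool goes at most 41.7 mm and 7.16 degrees, less where a joint would pass 70% of its speed; a pose out of reach is approached as far as the arm can. A call with a gripper value outside its range is refused whole. "fingers" is the opening, from 0 (shut) to 1 (fully open), set as the call begins (left out, the last holds). The fingers move at their own pace and stop on an object; "force" is the grip in N (left out, the last holds). Time passes only in rows, so rows that repeat a pose let the fingers close. It gives the time, the measured TCP pose, the force and the opening at its end, in the units of the state.
- readout.observe(): the state, without advancing time (a new reading comes with each control period).
- grab_frame(name): name is "side" or "top"; returns a dict with "color" (420x560x3 uint8, blue, green, red), "fx", "fy", "cx", "cy" (pixels), "world_from_camera" (4x4, takes a point from camera to world coordinates). Camera axes: x right, y down, z forward; pixel columns grow to the right and rows downward; lengths in mm; the calibration is good to about 2 mm. A picture is of the moment at which its call begins. There is no depth.
- job.hand_in(): hands the job in, once; it reports no verdict.
Trained networks look in a picture, given as the dict that the camera call returned (one of the last four; its "shot" number tells which), for a name from the list of things; names that differ only in an ending like _2 or _b are one class to them, and where a whole thing is asked for, a point or a joint stands for the part that bears it (a point fixed in the world has none). Each returns a list of dicts, best first, with "p" (0 to 1); they miss things now and then, are a little off and sometimes report something else, mostly with a low value. They report only what shows in the picture. A call takes as long as a camera call. They do not tell look-alikes from the thing itself.
- search_frame(target, picture): "extent" ([left, top, right, bottom] in pixels, round what is visible of it).
The state is a dict: "time_s": time; "qpos": joint angles; "joint_velocities": joint speeds; "joint_torque": joint torques, N m; "tcp_pos": TCP position; "eef_rot": TCP orientation; "contact_force": force on the tool from outside, world axes, zero at the start; "torque": the same for the moment, N m; "opening": finger opening in mm.
Only numpy, scipy, OpenCV 4.12 (cv2) and the standard library are available. Lean on these libraries where they do the work, as an engineer would, in place of code of your own. Each camera call takes 0.05 s, during which the arm holds its last target.

## Working session

There is one attempt and no reset: what is moved stays moved. The work goes in short steps, Python scripts to look and compute and a tool call to move; the robot and the scene stay as the last step left them, time stands still between calls to the robot, and variables do not carry over. Pictures are saved under pics/ and viewed, and the job is handed in when it is done.

Besides the shell and the picture viewer there is one more tool, called after "Emit:" by a JSON object that holds its "name" and its "arguments", one argument or row to a line. servo_tool: Moves the arm, as the interface text tells. Its arguments: {"type":"object","properties":{"motion":{"type":"array","items":{"type":"object","properties":{"tx":{"type":"number"},"ty":{"type":"number"},"tz":{"type":"number"},"rx":{"type":"number"},"ry":{"type":"number"},"rz":{"type":"number"}}}},"fingers":{"type":"number"},"force":{"type":"number"}},"required":["motion"]}

```bash
mkdir -p pics; python3 - <<'E'
from plant import readout, grab_frame, job, search_frame
import cv2
print(readout.observe())
for n in("side","top"):
    f=grab_frame(n); cv2.imwrite(f"pics/{n}0.png",f["color"]); print(n,f["fx"],f["fy"],f["cx"],f["cy"],f["world_from_camera"].tolist() if hasattr(f["world_from_camera"],"tolist") else f["world_from_camera"])
    for t in ["gauge_foot","gauge_pad","gauge_spot","gauge_bracket","lamp","lamp_grip","lamp_pivot","firebrick_top","felt_top","copper_a_mid","brass_a_mid","silver_a_mid","tub","beaker","charcoal"]:
        try: print(t,[(round(d["p"],2),[round(v) for v in d["extent"]]) for d in search_frame(t,f)][:3])
        except Exception as e: print(t,e)
print(readout.observe()["time_s"])
E
```

```text
{'time_s': 0.0, 'qpos': array([-1.01178135,  0.50186209, -0.4267983 ,  1.55143711,  0.22081621,
        1.13830215, -0.21027803]), 'joint_velocities': array([-0.00023815,  0.00042904, -0.00015128,  0.00081757,  0.00039712,
       -0.00045715, -0.00028366]), 'joint_torque': array([ 9.28313129e-04, -5.66600418e+01, -5.81616461e+00, -2.79110259e+01,
       -6.87547890e-02,  3.09494685e-02,  2.01443436e-04]), 'tcp_pos': array([189.33916893, 621.12246318, 244.67539066]), 'eef_rot': array([-3.14153285e+00,  1.94649452e-03,  1.27506871e+00]), 'contact_force': array([ 0.49977703,  1.13436876, -0.16229446]), 'torque': array([ 0.00082916,  0.01911564, -0.04424015]), 'opening': 91.66144272334681}
side 448.4020721818083 448.4020721818083 280.6709801906409 216.73916535246255 [[0.9705021397244384, -0.17184669155947602, 0.16909852568945918, 340.92461481945406], [-0.24107838807868603, -0.6993076016623128, 0.6729413711897094, -794.1279975272487], [0.0026091361920798106, -0.6938570406484078, -0.7201080471366534, 988.0077484238576], [0.0, 0.0, 0.0, 1.0]]
gauge_foot [(0.58, [271, 172, 288, 227])]
gauge_
[... 1246 characters left out ...]
.89, [128, 285, 188, 371]), (0.85, [255, 185, 299, 272])]
gauge_bracket [(0.87, [256, 186, 297, 273]), (0.62, [239, 91, 307, 162]), (0.58, [324, 185, 443, 262])]
lamp [(0.71, [240, 90, 305, 163]), (0.21, [162, 145, 195, 176])]
lamp_grip [(0.87, [238, 90, 303, 166])]
lamp_pivot [(0.9, [238, 93, 306, 164])]
firebrick_top [(0.95, [117, 194, 234, 269])]
felt_top [(0.66, [323, 184, 444, 263]), (0.5, [360, 145, 382, 175])]
copper_a_mid [(0.45, [116, 194, 232, 270]), (0.15, [242, 87, 305, 162])]
brass_a_mid [(0.96, [164, 206, 189, 253])]
silver_a_mid []
tub [(0.7, [118, 192, 234, 267]), (0.64, [162, 146, 195, 176]), (0.62, [256, 186, 299, 270])]
beaker [(0.89, [356, 146, 385, 178])]
charcoal []
1.6
```

```bash
python3 - <<'E'
import cv2
for n in("side","top"):
    i=cv2.imread(f"pics/{n}0.png"); cv2.imwrite(f"pics/{n}0b.png",cv2.resize(i,(800,600),interpolation=cv2.INTER_CUBIC))
E
```

```text
(no output)
```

View pics/top0b.png

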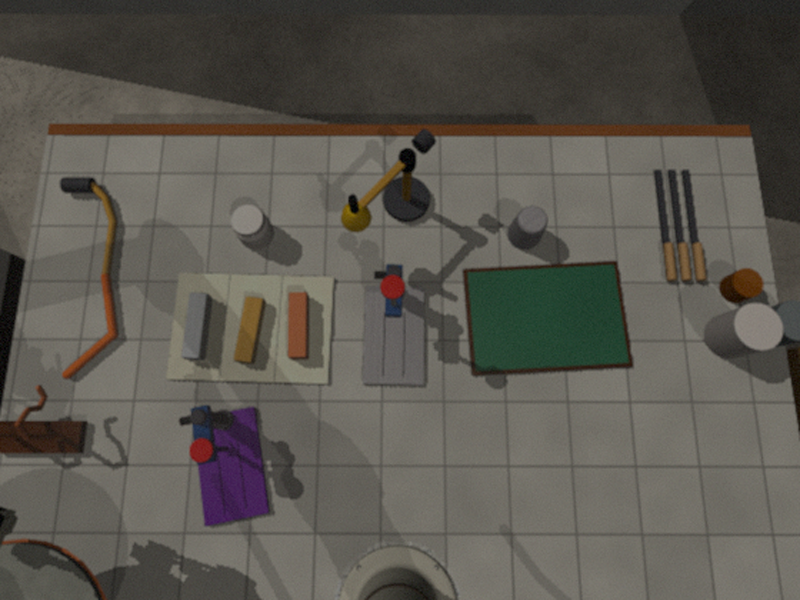

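View pics/side0b.png

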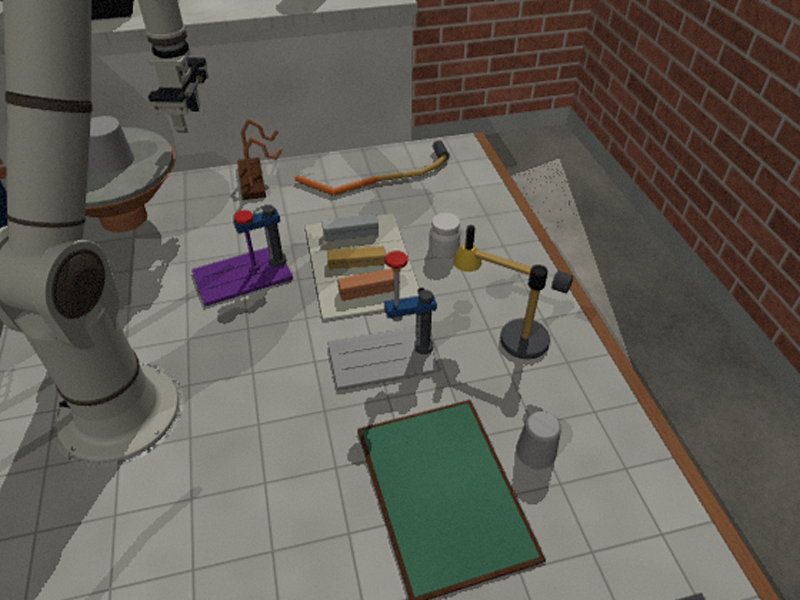

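The top view (image up = +x, right = −y) shows the grey-plated gauge with its pad at (392,287) and a purple look-alike at (201,450). The silver, brass and copper boxes are at (197,326), (249,329) and (298,324). The lamp grip is at (354,203) and its pivot at (407,160). The tub is at (250,224), the beaker at (527,227), and the felt is on the right. Next I'll enlarge the gauge and lamp to measure them.

```bash
cat > h.py <<'E'
import numpy as np, cv2
from plant import readout, grab_frame, job, search_frame
def px2w(f,u,v,z):
    T=np.array(f["world_from_camera"]); d=T[:3,:3]@np.array([(u-f["cx"])/f["fx"],(v-f["cy"])/f["fy"],1.0]); o=T[:3,3]
    return o+d*(z-o[2])/d[2]
def w2px(f,p):
    T=np.linalg.inv(np.array(f["world_from_camera"])); c=T[:3,:3]@np.array(p)+T[:3,3]
    return f["cx"]+f["fx"]*c[0]/c[2], f["cy"]+f["fy"]*c[1]/c[2]
def crop(f,name,x0,y0,x1,y1,s):
    c=f["color"][y0:y1,x0:x1]; cv2.imwrite(name,cv2.resize(c,None,fx=s,fy=s,interpolation=cv2.INTER_CUBIC))
E
python3 - <<'E'
from h import *
t=grab_frame("top")
crop(t,"pics/t_a.png",220,80,320,280,4) if 0 else crop(t,"pics/t_a.png",230,85,340,275,3)
crop(t,"pics/t_b.png",110,185,240,275,6)
s=grab_frame("side")
crop(s,"pics/s_a.png",200,140,420,290,3.6)
E
```

```text
(no output)
```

View pics/t_a.png

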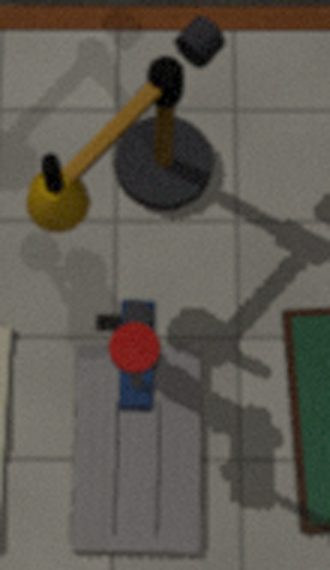

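View pics/t_b.png

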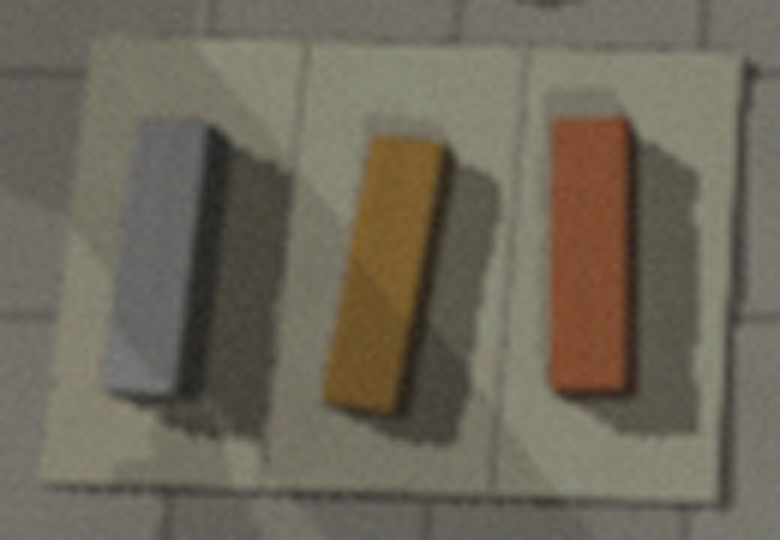

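View pics/s_a.png

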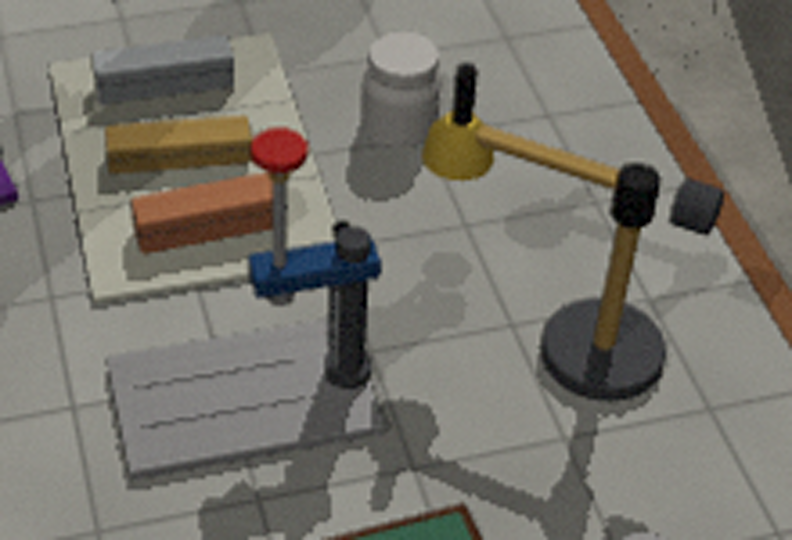

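```bash
python3 - <<'E'
from h import *
t=grab_frame("top"); s=grab_frame("side")
def T(n,cx,cy,z): print("top",n,px2w(t,230+cx/3,85+cy/3,z).round(1))
def B(n,cx,cy,z): print("top",n,px2w(t,110+cx/6,185+cy/6,z).round(1))
def S(n,cx,cy,z): print("side",n,px2w(s,200+cx/3.6,140+cy/3.6,z).round(1))
T("pad",134,347,262);S("pad",279,149,262)
T("plate NL",73,551,12);T("plate NR",202,553,12)
S("plate NL",108,360,12);S("plate NR",130,472,12)
T("line L near",114,533,12);T("line L",118,415,12);T("line R near",157,533,12);T("line R",158,412,12)
S("lL near",134,388,12);S("lL far",294,361,12);S("lR near",141,427,12);S("lR far",303,398,12)
T("bracket near",136,409,148);T("col",140,302,148)
T("grip",52,171,221);S("grip",464,94,221);T("gript",49,155,244);S("gript",465,68,244)
S("pivot",636,178,235);T("pivot",165,65,235)
T("lampfoot",164,164,8);S("lampfoot",602,345,8)
for z in(38,46):
  for n,c in dict(cop=[(553,119),(627,119),(627,390),(552,390)],bra=[(370,137),(447,142),(397,413),(324,401)],sil=[(135,119),(210,121),(178,395),(105,390)]).items():
    P=np.array([px2w(t,110+a/6,185+b/6,z) for a,b in c]); m=P.mean(0); d=(P[0]+P[1]-P[2]-P[3])/2; w=(P[0]+P[3]-P[1]-P[2])/2
    print(n,z,m.round(1),"yaw",round(np.degrees(np.arctan2(d[1],d[0])),1),"L",np.hypot(*d[:2]).round(1),"W",np.hypot(*w[:2]).round(1))
for n,c in [("TL",(92,38)),("TR",(742,58)),("BR",(717,500)),("BL",(42,485))]: B("fb"+n,*c,8)
for n,c in [("TL",(464,270)),("TR",(617,263)),("BR",(632,366)),("BL",(474,373))]: print("felt",n,px2w(t,c[0]*.7,c[1]*.7,8).round(1))
print("tub",px2w(t,250*.7,245*.7,0),"top",px2w(t,248*.7,217*.7,85),"beak top",px2w(t,532*.7,217*.7,86))
print("purple pad",px2w(t,201*.7,450*.7,262))
print(readout.observe()["time_s"])
E
```

```text
top pad [530.7   8.2 262. ]
side pad [532.7   2.1 262. ]
top plate NL [401.9  67.8  12. ]
top plate NR [400.3 -52.3  12. ]
side plate NL [406.1  62.5  12. ]
side plate NR [403.8 -51.5  12. ]
top line L near [418.7  29.8  12. ]
top line L [531.4  27.1  12. ]
top line R near [418.8 -10.4  12. ]
top line R [534.4 -11.2  12. ]
side lL near [421.2  28.8  12. ]
side lL far [550.2  26.   12. ]
side lR near [419.5 -11.   12. ]
side lR far [547.8 -12.8  12. ]
top bracket near [507.8   8.  148. ]
top col [601.8   5.1 148. ]
top grip [690.7  76.7 221. ]
side grip [691.1  73.9 221. ]
top gript [694.3  77.4 244. ]
side gript [690.6  75.9 244. ]
side pivot [771.5 -56.  235. ]
top pivot [778.5 -15.4 235. ]
top lampfoot [791.8 -16.9   8. ]
side lampfoot [797.6 -13.6   8. ]
cop 38 [514.6 197.   38. ] yaw 2.5 L 128.9 W 34.7
bra 38 [505.5 292.   38. ] yaw -6.3 L 127.4 W 35.4
sil 38 [513.3 398.6  38. ] yaw -1.3 L 129.5 W 34.7
cop 46 [513.  195.5  46. ] yaw 2.5 L 127.9 W 34.5
bra 46 [503.9 289.8  46. ] yaw -6.3 L 126.5 W 35.1
sil 46 [511.7 395.6  46. ] yaw -1.3 L 128.6 W 34.4
top fbTL [627.2 451.3   8. ]
top fbTR [617.8 132.6   8. ]
top fbBR [403.  137.7   8. ]
top fbBL [409.1 454.    8. ]
felt TL [ 635.9 -135.     8. ]
felt TR [ 651.7 -451.3    8. ]
felt BR [ 438.7 -462.3    8. ]
felt BL [ 424.  -149.7    8. ]
tub [691.88206375 311.61194512   0.        ] top [719.87725873 295.29315393  85.        ] beak top [ 720.8285665  -261.79823774   86.        ]
purple pad [280.3850568  288.92897902 262.        ]
1.8
```

```bash
cat >> h.py <<'E'
from scipy.spatial.transform import Rotation as Ro
def rel(x,y,z,yaw_deg=90,base=None):
    o=readout.observe(); R=Ro.from_euler('xyz',o["eef_rot"]); p=np.array(o["tcp_pos"])
    Rt=Ro.from_euler('xyz',[np.pi,0,np.radians(yaw_deg)])
    d=R.inv().apply(np.array([x,y,z])-p)/25; r=np.degrees((R.inv()*Rt).as_rotvec())/5
    print("t",d.round(2),"r",r.round(2),"rows~",round(np.linalg.norm(d)*25/41.7,1))
    print("at",p.round(1),np.degrees(o["eef_rot"]).round(1),"t=",round(o["time_s"],2),"F",np.round(o["contact_force"],1),"open",round(o["opening"],1))
E
python3 - <<'E'
from h import *
rel(691,75,320)
E
```

```text
t [-15.08  25.57  -2.97] r [-0.   -0.   -3.39] rows~ 17.9
at [189.4 621.8 245.7] [-180.    -0.    73.1] t= 1.8 F [-0.8 -1.   0.7] open 91.8
```

Emit:
{"name": "servo_tool", "arguments": {
  "motion": [
    {"tz": -1.5},
    {"tx": -0.5, "ty": 0.9, "tz": -3, "rz": -0.4},
    {"tx": -1.5, "ty": 2.5, "tz": -3, "rz": -0.8},
    {"tx": -2.4, "ty": 4.0, "tz": -3, "rz": -1.2},
    {"tx": -3.2, "ty": 5.5, "tz": -3, "rz": -1.6},
    {"tx": -4.1, "ty": 7, "tz": -3, "rz": -2},
    {"tx": -5, "ty": 8.4, "tz": -3, "rz": -2.4},
    {"tx": -5.8, "ty": 9.8, "tz": -3, "rz": -2.8},
    {"tx": -6.6, "ty": 11.2, "tz": -3, "rz": -3.2},
    {"tx": -7.4, "ty": 12.6, "tz": -3, "rz": -3.4},
    {"tx": -8.2, "ty": 14, "tz": -3, "rz": -3.4},
    {"tx": -9, "ty": 15.4, "tz": -3, "rz": -3.4},
    {"tx": -9.8, "ty": 16.8, "tz": -3, "rz": -3.4},
    {"tx": -10.7, "ty": 18.2, "tz": -3, "rz": -3.4},
    {"tx": -11.5, "ty": 19.6, "tz": -3, "rz": -3.4},
    {"tx": -12.3, "ty": 21, "tz": -3, "rz": -3.4},
    {"tx": -13.2, "ty": 22.4, "tz": -3, "rz": -3.4},
    {"tx": -14, "ty": 23.8, "tz": -3, "rz": -3.4},
    {"tx": -14.6, "ty": 24.9, "tz": -3, "rz": -3.4},
    {"tx": -15.1, "ty": 25.6, "tz": -3, "rz": -3.4}
  ],
  "fingers": 0.7
}}

```text
$.motion[0]: bad value
```

Emit:
{"name": "servo_tool", "arguments": {
  "motion": [
    {},
    {}
  ]
}}

```text
$.motion[0]: bad value
```

```bash
python3 - <<'E'
from h import *
rel(691,75,224)
t=grab_frame("top"); crop(t,"pics/t_c.png",200,60,340,240,3)
E
```

```text
t [-15.08  25.57   0.87] r [-0.   -0.   -3.39] rows~ 17.8
at [189.4 621.8 245.7] [-180.    -0.    73.1] t= 1.8 F [-0.8 -1.   0.7] open 91.8
```

View pics/t_c.png

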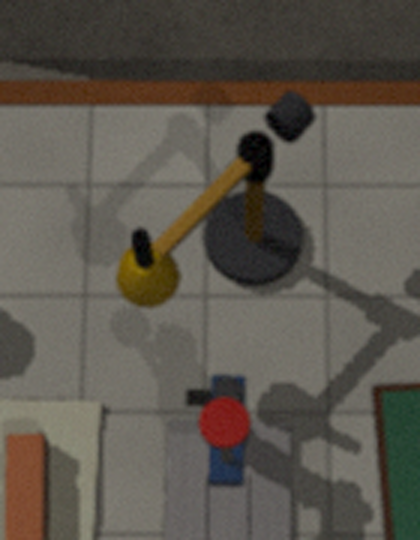

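Refused: each row seems to need all six numbers. The picture is the same as before. The grip is at crop (142,248), and its head leans towards image left.

Emit:
{"name": "servo_tool", "arguments": {
  "motion": [
    {"tx": 0, "ty": 0, "tz": -1.5, "rx": 0, "ry": 0, "rz": 0},
    {"tx": 0, "ty": 0, "tz": -3, "rx": 0, "ry": 0, "rz": 0},
    {"tx": -15.1, "ty": 25.6, "tz": -3, "rx": 0, "ry": 0, "rz": -3.4},
    {"tx": -15.1, "ty": 25.6, "tz": -3, "rx": 0, "ry": 0, "rz": -3.4},
    {"tx": -15.1, "ty": 25.6, "tz": -3, "rx": 0, "ry": 0, "rz": -3.4},
    {"tx": -15.1, "ty": 25.6, "tz": -3, "rx": 0, "ry": 0, "rz": -3.4},
    {"tx": -15.1, "ty": 25.6, "tz": -3, "rx": 0, "ry": 0, "rz": -3.4},
    {"tx": -15.1, "ty": 25.6, "tz": -3, "rx": 0, "ry": 0, "rz": -3.4},
    {"tx": -15.1, "ty": 25.6, "tz": -3, "rx": 0, "ry": 0, "rz": -3.4},
    {"tx": -15.1, "ty": 25.6, "tz": -3, "rx": 0, "ry": 0, "rz": -3.4}
  ],
  "fingers": 0.7
}}

```text
time_s: 2.68
tcp_pos: [415.4, 374.9, 321.1]
eef_rot: [3.141, -0.0, 1.572]
contact_force: [0.8, 0.8, 0.2]
opening: 64.2
```

```bash
python3 - <<'E'
from h import *
rel(691,75,320)
E
```

```text
t [-12.01  11.01   0.05] r [ 0.01 -0.    0.01] rows~ 9.8
at [415.4 374.9 321.1] [180.   -0.   90.1] t= 2.68 F [0.8 0.8 0.2] open 64.2
```

Emit:
{"name": "servo_tool", "arguments": {
  "motion": [
    {"tx": -12, "ty": 11, "tz": 0, "rx": 0, "ry": 0, "rz": 0},
    {"tx": -12, "ty": 11, "tz": 0, "rx": 0, "ry": 0, "rz": 0},
    {"tx": -12, "ty": 11, "tz": 0, "rx": 0, "ry": 0, "rz": 0},
    {"tx": -12, "ty": 11, "tz": 0, "rx": 0, "ry": 0, "rz": 0},
    {"tx": -12, "ty": 11, "tz": 0, "rx": 0, "ry": 0, "rz": 0},
    {"tx": -12, "ty": 11, "tz": 0, "rx": 0, "ry": 0, "rz": 0},
    {"tx": -12, "ty": 11, "tz": 0, "rx": 0, "ry": 0, "rz": 0},
    {"tx": -12, "ty": 11, "tz": 0, "rx": 0, "ry": 0, "rz": 0},
    {"tx": -12, "ty": 11, "tz": 0, "rx": 0, "ry": 0, "rz": 0},
    {"tx": -12, "ty": 11, "tz": 0, "rx": 0, "ry": 0, "rz": 0},
    {"tx": -12, "ty": 11, "tz": 0, "rx": 0, "ry": 0, "rz": 0},
    {"tx": -12, "ty": 11, "tz": 0, "rx": 0, "ry": 0, "rz": 0}
  ]
}}

```text
time_s: 3.68
tcp_pos: [690.5, 73.6, 319.7]
eef_rot: [-3.141, 0.001, 1.567]
contact_force: [-0.7, 1.3, 0.2]
opening: 64.1
```

```bash
python3 - <<'E'
from h import *
rel(691,75,224)
t=grab_frame("side"); crop(t,"pics/s_c.png",270,90,430,250,3.6)
E
```

```text
t [0.06 0.02 3.83] r [-0.01  0.01 -0.05] rows~ 2.3
at [690.5  73.6 319.7] [-1.799e+02  1.000e-01  8.980e+01] t= 3.68 F [-0.7  1.3  0.2] open 64.1
```

View pics/s_c.png

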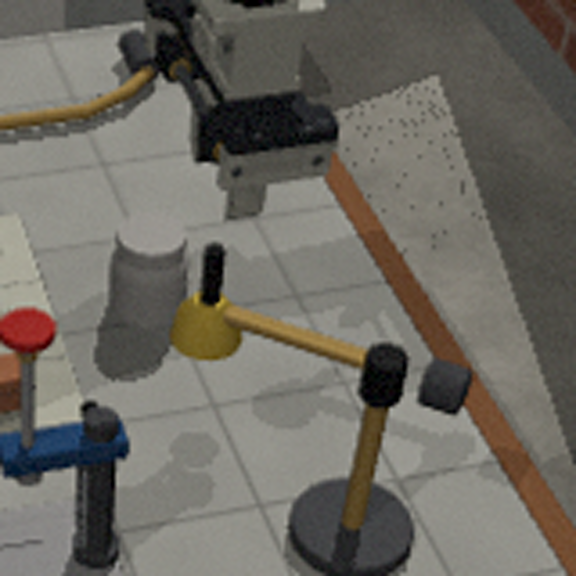

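The gripper is above the grip, which is at crop (213,272). The near finger is at (245,200), the expected offset. I'll descend.

Emit:
{"name": "servo_tool", "arguments": {
  "motion": [
    {"tx": 0, "ty": 0, "tz": 1, "rx": 0, "ry": 0, "rz": 0},
    {"tx": 0, "ty": 0, "tz": 1.7, "rx": 0, "ry": 0, "rz": 0},
    {"tx": 0, "ty": 0, "tz": 2.4, "rx": 0, "ry": 0, "rz": 0},
    {"tx": 0, "ty": 0, "tz": 3.0, "rx": 0, "ry": 0, "rz": 0},
    {"tx": 0, "ty": 0, "tz": 3.6, "rx": 0, "ry": 0, "rz": 0},
    {"tx": 0, "ty": 0, "tz": 3.8, "rx": 0, "ry": 0, "rz": 0},
    {"tx": 0, "ty": 0, "tz": 3.8, "rx": 0, "ry": 0, "rz": 0}
  ]
}}

```text
time_s: 4.32
tcp_pos: [687.8, 78.7, 224.3]
eef_rot: [-3.138, -0.001, 1.574]
contact_force: [-0.5, -0.9, -0.2]
opening: 64.5
```

Emit:
{"name": "servo_tool", "arguments": {
  "motion": [
    {"tx": 0, "ty": 0, "tz": 0, "rx": 0, "ry": 0, "rz": 0},
    {"tx": 0, "ty": 0, "tz": 0, "rx": 0, "ry": 0, "rz": 0},
    {"tx": 0, "ty": 0, "tz": 0, "rx": 0, "ry": 0, "rz": 0},
    {"tx": 0, "ty": 0, "tz": 0, "rx": 0, "ry": 0, "rz": 0},
    {"tx": 0, "ty": 0, "tz": 0, "rx": 0, "ry": 0, "rz": 0},
    {"tx": 0, "ty": 0, "tz": 0, "rx": 0, "ry": 0, "rz": 0},
    {"tx": 0, "ty": 0, "tz": 0, "rx": 0, "ry": 0, "rz": 0},
    {"tx": 0, "ty": 0, "tz": 0, "rx": 0, "ry": 0, "rz": 0}
  ],
  "fingers": 0,
  "force": 10
}}

```text
time_s: 4.98
tcp_pos: [689.6, 76.9, 225.8]
eef_rot: [-3.142, -0.0, 1.572]
contact_force: [-0.0, 3.5, 0.8]
opening: 15.9
```

```bash
python3 - <<'E'
from h import *
rel(691,75,224)
t=grab_frame("side"); crop(t,"pics/s_d.png",270,90,430,250,3.6)
E
```

```text
t [-0.07  0.06  0.07] r [-0.   -0.    0.01] rows~ 0.1
at [689.6  76.9 225.8] [-180.   -0.   90.] t= 4.98 F [-0.   3.5  0.8] open 15.9
```

View pics/s_d.png

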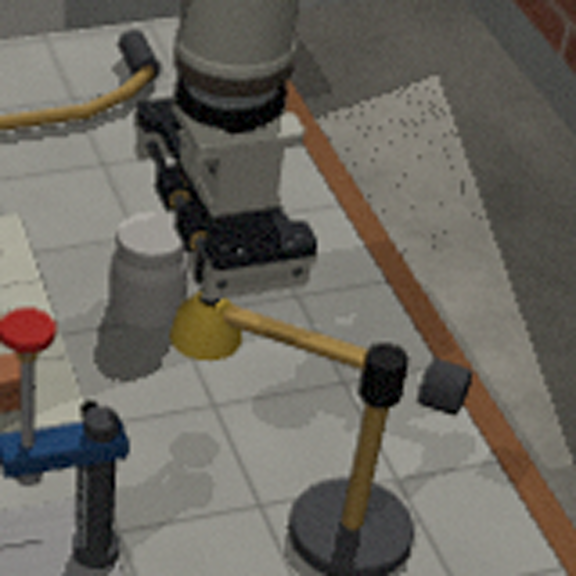

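The grip is held at opening 15.9 mm, and the lamp grip is between the fingers at crop (212,290). Now I'll swing it along the arc to about −0.08 rad.

Emit:
{"name": "servo_tool", "arguments": {
  "motion": [
    {"tx": -0.44, "ty": -0.34, "tz": 0, "rx": 0, "ry": 0, "rz": 0},
    {"tx": -0.68, "ty": -0.5, "tz": 0, "rx": 0, "ry": 0, "rz": 0},
    {"tx": -0.91, "ty": -0.65, "tz": 0, "rx": 0, "ry": 0, "rz": 0},
    {"tx": -1.16, "ty": -0.78, "tz": 0, "rx": 0, "ry": 0, "rz": 0},
    {"tx": -1.41, "ty": -0.9, "tz": 0, "rx": 0, "ry": 0, "rz": 0},
    {"tx": -1.67, "ty": -1.0, "tz": 0, "rx": 0, "ry": 0, "rz": 0},
    {"tx": -1.93, "ty": -1.1, "tz": 0, "rx": 0, "ry": 0, "rz": 0},
    {"tx": -2.2, "ty": -1.18, "tz": 0, "rx": 0, "ry": 0, "rz": 0},
    {"tx": -2.47, "ty": -1.25, "tz": 0, "rx": 0, "ry": 0, "rz": 0},
    {"tx": -2.74, "ty": -1.3, "tz": 0, "rx": 0, "ry": 0, "rz": 0},
    {"tx": -3.02, "ty": -1.35, "tz": 0, "rx": 0, "ry": 0, "rz": 0},
    {"tx": -3.24, "ty": -1.37, "tz": 0, "rx": 0, "ry": 0, "rz": 0},
    {"tx": -3.24, "ty": -1.37, "tz": 0, "rx": 0, "ry": 0, "rz": 0},
    {"tx": -3.24, "ty": -1.37, "tz": 0, "rx": 0, "ry": 0, "rz": 0},
    {"tx": -3.24, "ty": -1.37, "tz": 0, "rx": 0, "ry": 0, "rz": 0}
  ]
}}

```text
time_s: 6.28
tcp_pos: [653.7, -5.3, 225.6]
eef_rot: [-3.138, 0.001, 1.571]
contact_force: [-5.1, -0.6, 3.9]
opening: 15.8
```

```bash
python3 - <<'E'
from h import *
rel(656,-4,330)
t=grab_frame("side"); crop(t,"pics/s_e.png",240,90,430,250,3.6)
E
```

```text
t [ 0.05  0.08 -4.18] r [-0.04  0.01  0.  ] rows~ 2.5
at [653.7  -5.3 225.6] [-1.798e+02  1.000e-01  9.000e+01] t= 6.28 F [-5.1 -0.6  3.9] open 15.8
```

View pics/s_e.png

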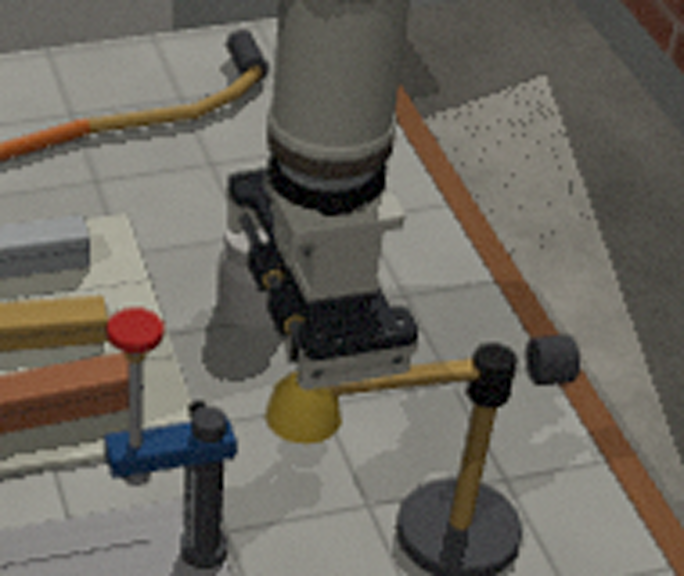

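The head now points at the gauge: head at crop (303,410), hub at (490,370). I'll release and lift.

Emit:
{"name": "servo_tool", "arguments": {
  "motion": [
    {"tx": 0, "ty": 0, "tz": 0, "rx": 0, "ry": 0, "rz": 0},
    {"tx": 0, "ty": 0, "tz": 0, "rx": 0, "ry": 0, "rz": 0},
    {"tx": 0, "ty": 0, "tz": 0, "rx": 0, "ry": 0, "rz": 0},
    {"tx": 0, "ty": 0, "tz": 0, "rx": 0, "ry": 0, "rz": 0},
    {"tx": 0, "ty": 0, "tz": -1, "rx": 0, "ry": 0, "rz": 0},
    {"tx": 0, "ty": 0, "tz": -2, "rx": 0, "ry": 0, "rz": 0},
    {"tx": 0, "ty": 0, "tz": -3, "rx": 0, "ry": 0, "rz": 0},
    {"tx": 0, "ty": 0, "tz": -4, "rx": 0, "ry": 0, "rz": 0},
    {"tx": 4, "ty": -2, "tz": -4, "rx": 0, "ry": 0, "rz": 0},
    {"tx": 4, "ty": -2, "tz": -4, "rx": 0, "ry": 0, "rz": 0},
    {"tx": 8, "ty": -3, "tz": -4, "rx": 0, "ry": 0, "rz": 0},
    {"tx": 8, "ty": -3, "tz": -4, "rx": 0, "ry": 0, "rz": 0},
    {"tx": 8, "ty": -3, "tz": -4, "rx": 0, "ry": 0, "rz": 0},
    {"tx": 8, "ty": -3, "tz": -4, "rx": 0, "ry": 0, "rz": 0},
    {"tx": 8, "ty": -3, "tz": -4, "rx": 0, "ry": 0, "rz": 0}
  ],
  "fingers": 0.6
}}

```text
time_s: 7.58
tcp_pos: [578.4, 201.1, 326.1]
eef_rot: [3.141, -0.002, 1.58]
contact_force: [0.5, -0.1, 0.3]
opening: 55.0
```

```bash
python3 - <<'E'
from h import *
rel(474,196.5,120)
t=grab_frame("top"); crop(t,"pics/t_e.png",100,80,340,290,3)
t=grab_frame("side"); crop(t,"pics/s_f.png",200,140,420,290,3.6)
E
```

```text
t [-0.16 -4.18  8.24] r [ 0.   -0.03  0.1 ] rows~ 5.5
at [578.4 201.1 326.1] [ 1.80e+02 -1.00e-01  9.05e+01] t= 7.58 F [ 0.5 -0.1  0.3] open 55.0
```

View pics/t_e.png

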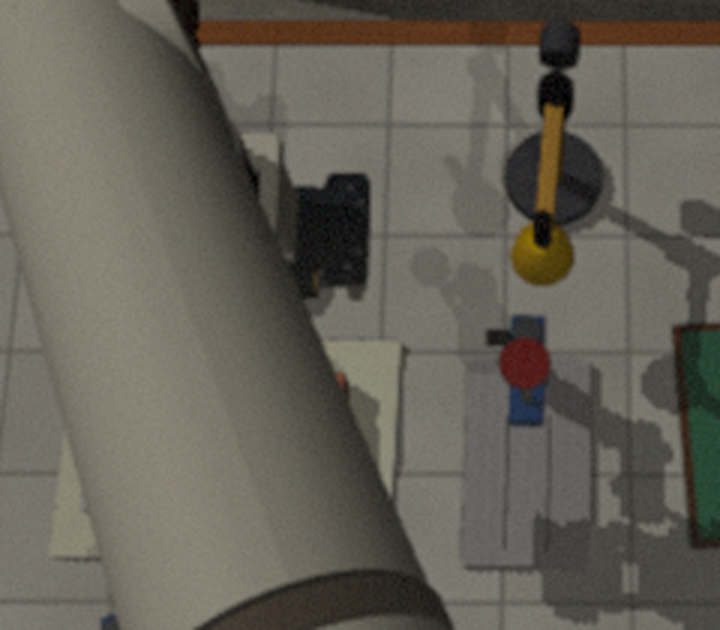

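View pics/s_f.png

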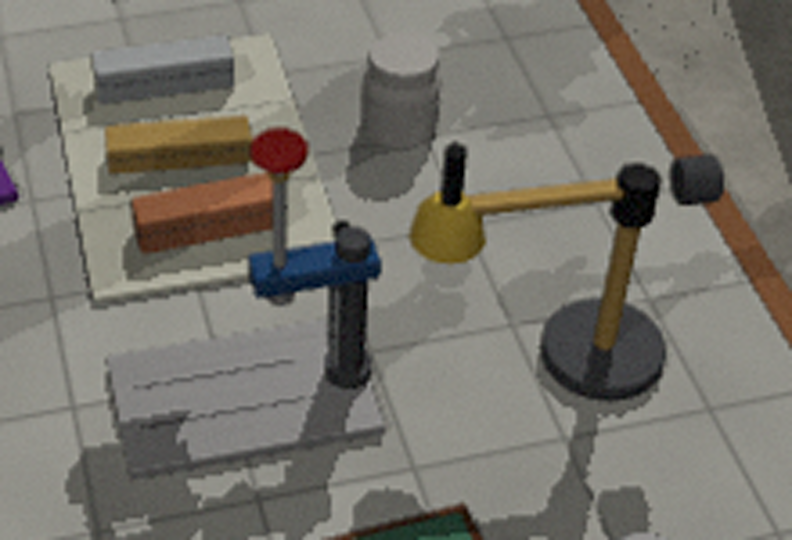

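The lamp arm points at the pad: in the top crop the hub is at (556,95), the head at (543,255) and the pad at (525,362). The boxes have not moved in the side view. Next I'll grasp the copper box near its near end.

Emit:
{"name": "servo_tool", "arguments": {
  "motion": [
    {"tx": -0.2, "ty": -4.2, "tz": 2, "rx": 0, "ry": 0, "rz": -0.3},
    {"tx": -0.2, "ty": -4.2, "tz": 4, "rx": 0, "ry": 0, "rz": -0.3},
    {"tx": -0.2, "ty": -4.2, "tz": 8.2, "rx": 0, "ry": 0, "rz": -0.3},
    {"tx": -0.2, "ty": -4.2, "tz": 8.2, "rx": 0, "ry": 0, "rz": -0.3},
    {"tx": -0.2, "ty": -4.2, "tz": 8.2, "rx": 0, "ry": 0, "rz": -0.3},
    {"tx": -0.2, "ty": -4.2, "tz": 8.2, "rx": 0, "ry": 0, "rz": -0.3},
    {"tx": -0.2, "ty": -4.2, "tz": 8.2, "rx": 0, "ry": 0, "rz": -0.3},
    {"tx": -0.2, "ty": -4.2, "tz": 8.2, "rx": 0, "ry": 0, "rz": -0.3},
    {"tx": -0.2, "ty": -4.2, "tz": 8.2, "rx": 0, "ry": 0, "rz": -0.3},
    {"tx": -0.2, "ty": -4.2, "tz": 8.2, "rx": 0, "ry": 0, "rz": -0.3}
  ]
}}

```text
time_s: 8.52
tcp_pos: [478.4, 190.9, 123.3]
eef_rot: [3.137, -0.002, 1.596]
contact_force: [0.5, 0.3, 0.2]
opening: 55.0
```

```bash
python3 - <<'E'
from h import *
rel(474,194.5,30,92)
s=grab_frame("side"); crop(s,"pics/s_g.png",200,110,360,260,3.6)
E
```

```text
t [ 0.14 -0.19  3.73] r [ 0.06 -0.02 -0.11] rows~ 2.2
at [478.4 190.9 123.3] [ 1.797e+02 -1.000e-01  9.150e+01] t= 8.52 F [0.5 0.3 0.2] open 55.0
```

View pics/s_g.png

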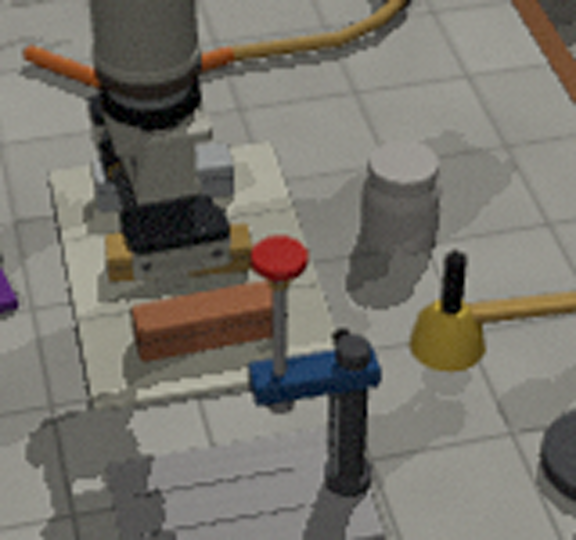

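Emit:
{"name": "servo_tool", "arguments": {
  "motion": [
    {"tx": 0, "ty": 0, "tz": 0.5, "rx": 0, "ry": 0, "rz": 0},
    {"tx": 0, "ty": 0, "tz": 1, "rx": 0, "ry": 0, "rz": 0},
    {"tx": 0, "ty": 0, "tz": 1, "rx": 0, "ry": 0, "rz": 0},
    {"tx": 0, "ty": 0, "tz": 1, "rx": 0, "ry": 0, "rz": 0},
    {"tx": 0, "ty": 0, "tz": 1, "rx": 0, "ry": 0, "rz": 0}
  ]
}}

```text
time_s: 8.98
tcp_pos: [476.3, 191.1, 97.0]
eef_rot: [3.14, -0.001, 1.598]
contact_force: [-0.4, -0.2, 1.5]
opening: 55.1
```

```bash
python3 - <<'E'
from h import *
rel(474,194.5,30,92)
s=grab_frame("side"); t=grab_frame("top")
c=lambda x,y:(200+x/3.6,110+y/3.6)
for z in (38,46): print(z,[px2w(s,*c(*p),z).round(1).tolist() for p in [(133,308),(139,330)]])
E
```

```text
t [ 0.14 -0.09  2.68] r [ 0.02 -0.01 -0.09] rows~ 1.6
at [476.3 191.1  97. ] [179.9  -0.   91.5] t= 8.98 F [-0.4 -0.2  1.5] open 55.1
38 [[455.0, 213.8, 38.0], [455.2, 185.9, 38.0]]
46 [[454.1, 205.3, 46.0], [454.2, 177.7, 46.0]]
```

Emit:
{"name": "servo_tool", "arguments": {
  "motion": [
    {"tx": 0.14, "ty": -0.1, "tz": 0.6, "rx": 0, "ry": 0, "rz": -0.1},
    {"tx": 0.14, "ty": -0.1, "tz": 1.2, "rx": 0, "ry": 0, "rz": -0.1},
    {"tx": 0.14, "ty": -0.1, "tz": 1.8, "rx": 0, "ry": 0, "rz": -0.1},
    {"tx": 0.14, "ty": -0.1, "tz": 2.3, "rx": 0, "ry": 0, "rz": -0.1},
    {"tx": 0.14, "ty": -0.1, "tz": 2.65, "rx": 0, "ry": 0, "rz": -0.1},
    {"tx": 0.14, "ty": -0.1, "tz": 2.65, "rx": 0, "ry": 0, "rz": -0.1},
    {"tx": 0.14, "ty": -0.1, "tz": 2.65, "rx": 0, "ry": 0, "rz": -0.1}
  ]
}}

```text
time_s: 9.67
tcp_pos: [472.7, 194.2, 29.6]
eef_rot: [-3.141, 0.0, 1.607]
contact_force: [-0.0, 0.5, -0.1]
opening: 55.4
```

Emit:
{"name": "servo_tool", "arguments": {
  "motion": [
    {"tx": 0, "ty": 0, "tz": 0, "rx": 0, "ry": 0, "rz": 0},
    {"tx": 0, "ty": 0, "tz": 0, "rx": 0, "ry": 0, "rz": 0},
    {"tx": 0, "ty": 0, "tz": 0, "rx": 0, "ry": 0, "rz": 0},
    {"tx": 0, "ty": 0, "tz": 0, "rx": 0, "ry": 0, "rz": 0},
    {"tx": 0, "ty": 0, "tz": 0, "rx": 0, "ry": 0, "rz": 0},
    {"tx": 0, "ty": 0, "tz": 0, "rx": 0, "ry": 0, "rz": 0},
    {"tx": 0, "ty": 0, "tz": 0, "rx": 0, "ry": 0, "rz": 0},
    {"tx": 0, "ty": 0, "tz": 0, "rx": 0, "ry": 0, "rz": 0}
  ],
  "fingers": 0,
  "force": 45
}}

```text
time_s: 10.33
tcp_pos: [473.1, 194.4, 30.2]
eef_rot: [3.14, -0.0, 1.607]
contact_force: [-1.8, -0.7, 5.5]
opening: 36.1
```

```bash
python3 - <<'E'
from h import *
rel(474,194.5,30,92)
s=grab_frame("side"); crop(s,"pics/s_h.png",200,110,360,260,3.6)
E
```

```text
t [0.   0.03 0.01] r [ 0.01 -0.01  0.01] rows~ 0.0
at [473.1 194.4  30.2] [179.9  -0.   92.1] t= 10.33 F [-1.8 -0.7  5.5] open 36.1
```

View pics/s_h.png

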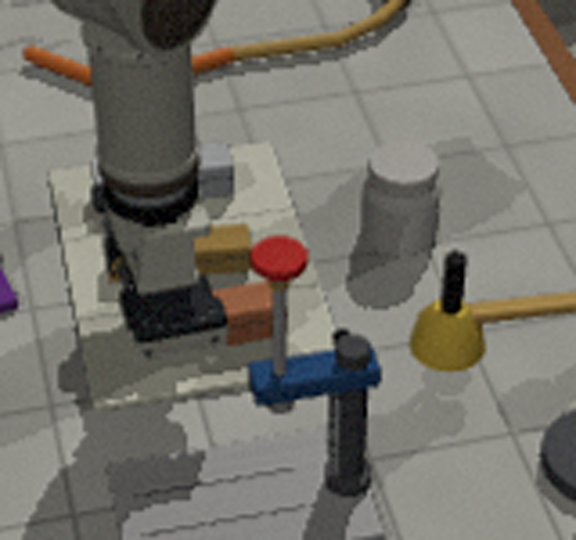

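Held at opening 36.1 mm. I'll lift, move back in x, then slide sideways to the gauge.

Emit:
{"name": "servo_tool", "arguments": {
  "motion": [
    {"tx": 0, "ty": 0, "tz": -0.4, "rx": 0, "ry": 0, "rz": 0},
    {"tx": 0, "ty": 0, "tz": -0.8, "rx": 0, "ry": 0, "rz": 0},
    {"tx": 0, "ty": -0.5, "tz": -1.1, "rx": 0, "ry": 0, "rz": 0},
    {"tx": -0.3, "ty": -1.0, "tz": -1.1, "rx": 0, "ry": 0, "rz": 0.2},
    {"tx": -0.9, "ty": -1.5, "tz": -1.1, "rx": 0, "ry": 0, "rz": 0.4},
    {"tx": -1.6, "ty": -1.5, "tz": -1.1, "rx": 0, "ry": 0, "rz": 0.66},
    {"tx": -2.4, "ty": -1.5, "tz": -1.1, "rx": 0, "ry": 0, "rz": 0.66},
    {"tx": -3.2, "ty": -1.5, "tz": -1.1, "rx": 0, "ry": 0, "rz": 0.66},
    {"tx": -4.0, "ty": -1.5, "tz": -1.1, "rx": 0, "ry": 0, "rz": 0.66},
    {"tx": -4.8, "ty": -1.5, "tz": -1.1, "rx": 0, "ry": 0, "rz": 0.66},
    {"tx": -5.6, "ty": -1.5, "tz": -1.1, "rx": 0, "ry": 0, "rz": 0.66},
    {"tx": -6.3, "ty": -1.5, "tz": -1.1, "rx": 0, "ry": 0, "rz": 0.66},
    {"tx": -6.9, "ty": -1.5, "tz": -1.1, "rx": 0, "ry": 0, "rz": 0.66},
    {"tx": -7.3, "ty": -1.5, "tz": -1.1, "rx": 0, "ry": 0, "rz": 0.66},
    {"tx": -7.37, "ty": -1.5, "tz": -1.1, "rx": 0, "ry": 0, "rz": 0.66},
    {"tx": -7.37, "ty": -1.5, "tz": -1.1, "rx": 0, "ry": 0, "rz": 0.66},
    {"tx": -7.37, "ty": -1.5, "tz": -1.1, "rx": 0, "ry": 0, "rz": 0.66}
  ]
}}

```text
time_s: 11.8
tcp_pos: [441.8, 9.5, 57.2]
eef_rot: [3.141, -0.001, 1.55]
contact_force: [0.7, 0.2, -2.3]
opening: 35.4
```

```bash
python3 - <<'E'
from h import *
rel(442,9,35,88.8)
s=grab_frame("side"); crop(s,"pics/s_i.png",200,140,360,290,3.6)
E
```

```text
t [-0.02  0.01  0.89] r [ 0.   -0.01 -0.  ] rows~ 0.5
at [441.8   9.5  57.2] [180.   -0.   88.8] t= 11.8 F [ 0.7  0.2 -2.3] open 35.4
```

View pics/s_i.png

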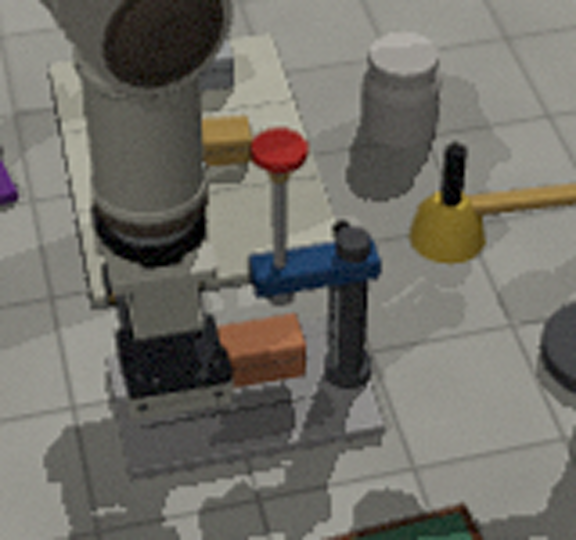

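The box hangs level over the plate, with its far end at crop (303,345) just beneath the foot. I'll lower it, release, and back off upwards.

Emit:
{"name": "servo_tool", "arguments": {
  "motion": [
    {"tx": 0, "ty": 0, "tz": 0.3, "rx": 0, "ry": 0, "rz": 0},
    {"tx": 0, "ty": 0, "tz": 0.6, "rx": 0, "ry": 0, "rz": 0},
    {"tx": 0, "ty": 0, "tz": 0.8, "rx": 0, "ry": 0, "rz": 0},
    {"tx": 0, "ty": 0, "tz": 0.93, "rx": 0, "ry": 0, "rz": 0},
    {"tx": 0, "ty": 0, "tz": 0.93, "rx": 0, "ry": 0, "rz": 0},
    {"tx": 0, "ty": 0, "tz": 0.93, "rx": 0, "ry": 0, "rz": 0}
  ]
}}

```text
time_s: 12.35
tcp_pos: [441.1, 9.2, 33.8]
eef_rot: [-3.14, 0.0, 1.55]
contact_force: [-3.8, 0.8, 10.3]
opening: 35.7
```

Emit:
{"name": "servo_tool", "arguments": {
  "motion": [
    {"tx": 0, "ty": 0, "tz": 0, "rx": 0, "ry": 0, "rz": 0},
    {"tx": 0, "ty": 0, "tz": 0, "rx": 0, "ry": 0, "rz": 0},
    {"tx": 0, "ty": 0, "tz": 0, "rx": 0, "ry": 0, "rz": 0},
    {"tx": 0, "ty": 0, "tz": -0.3, "rx": 0, "ry": 0, "rz": 0},
    {"tx": 0, "ty": 0, "tz": -1, "rx": 0, "ry": 0, "rz": 0},
    {"tx": 0, "ty": 0, "tz": -2.5, "rx": 0, "ry": 0, "rz": 0},
    {"tx": 0, "ty": 0, "tz": -4, "rx": 0, "ry": 0, "rz": 0},
    {"tx": 0, "ty": 0, "tz": -5.5, "rx": 0, "ry": 0, "rz": 0},
    {"tx": 0, "ty": 0, "tz": -7, "rx": 0, "ry": 0, "rz": 0},
    {"tx": 0, "ty": 0, "tz": -8.5, "rx": 0, "ry": 0, "rz": 0},
    {"tx": 0, "ty": 0, "tz": -10, "rx": 0, "ry": 0, "rz": 0},
    {"tx": 0, "ty": 0, "tz": -10.5, "rx": 0, "ry": 0, "rz": 0},
    {"tx": 0, "ty": 0, "tz": -10.5, "rx": 0, "ry": 0, "rz": 0}
  ],
  "fingers": 0.6
}}

```text
time_s: 13.43
tcp_pos: [444.1, 8.8, 300.8]
eef_rot: [3.133, 0.0, 1.549]
contact_force: [1.2, 0.3, 0.1]
opening: 54.8
```

```bash
python3 - <<'E'
from h import *
rel(533,6.5,300,90)
s=grab_frame("side"); crop(s,"pics/s_j.png",200,140,360,290,3.6)
s=grab_frame("top"); crop(s,"pics/t_j.png",230,150,330,290,4)
E
```

```text
t [-0.01  3.56  0.06] r [ 0.1   0.   -0.25] rows~ 2.1
at [444.1   8.8 300.8] [179.5   0.   88.8] t= 13.43 F [1.2 0.3 0.1] open 54.8
```

View pics/s_j.png

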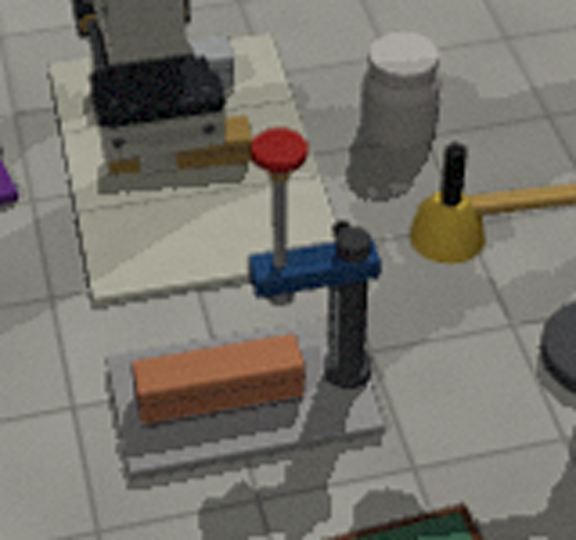

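View pics/t_j.png

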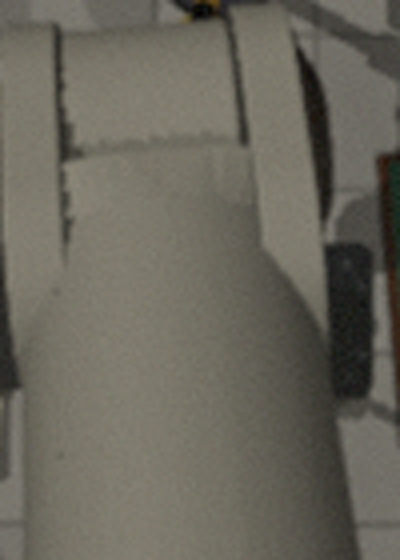

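The box lies on the plate between the lines, with its far end at crop (303,350) below the foot. I'll go above the pad with the fingers shut.

Emit:
{"name": "servo_tool", "arguments": {
  "motion": [
    {"tx": 0, "ty": 1.5, "tz": 0, "rx": 0, "ry": 0, "rz": 0},
    {"tx": 0, "ty": 2.7, "tz": 0, "rx": 0, "ry": 0, "rz": 0},
    {"tx": 0, "ty": 3.6, "tz": 0, "rx": 0, "ry": 0, "rz": 0},
    {"tx": 0, "ty": 3.6, "tz": 0, "rx": 0, "ry": 0, "rz": 0},
    {"tx": 0, "ty": 3.6, "tz": 0, "rx": 0, "ry": 0, "rz": 0},
    {"tx": 0, "ty": 3.6, "tz": 0, "rx": 0, "ry": 0, "rz": 0},
    {"tx": 0, "ty": 3.6, "tz": 0, "rx": 0, "ry": 0, "rz": 0}
  ],
  "fingers": 0,
  "force": 10
}}

```text
time_s: 14.12
tcp_pos: [530.2, 6.7, 295.2]
eef_rot: [-3.139, 0.0, 1.549]
contact_force: [-0.0, 0.9, 0.3]
opening: 13.2
```

```bash
python3 - <<'E'
from h import *
rel(533,6.5,300,90)
s=grab_frame("side"); crop(s,"pics/s_k.png",200,100,360,250,3.6)
E
```

```text
t [-0.01  0.11 -0.19] r [-0.03  0.   -0.25] rows~ 0.1
at [530.2   6.7 295.2] [-179.9    0.    88.8] t= 14.12 F [-0.   0.9  0.3] open 13.2
```

View pics/s_k.png

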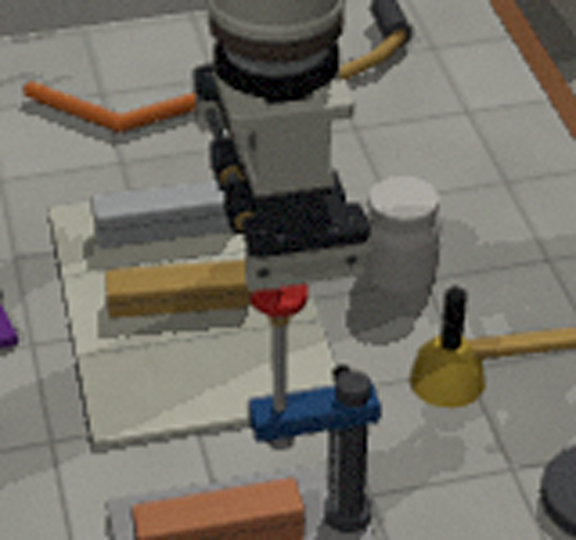

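Emit:
{"name": "servo_tool", "arguments": {
  "motion": [
    {"tx": 0, "ty": 0.1, "tz": 0.4, "rx": 0, "ry": 0, "rz": 0},
    {"tx": 0, "ty": 0.1, "tz": 0.7, "rx": 0, "ry": 0, "rz": 0},
    {"tx": 0, "ty": 0.1, "tz": 1.0, "rx": 0, "ry": 0, "rz": 0},
    {"tx": 0, "ty": 0.1, "tz": 1.3, "rx": 0, "ry": 0, "rz": 0},
    {"tx": 0, "ty": 0.1, "tz": 1.6, "rx": 0, "ry": 0, "rz": 0},
    {"tx": 0, "ty": 0.1, "tz": 1.9, "rx": 0, "ry": 0, "rz": 0},
    {"tx": 0, "ty": 0.1, "tz": 2.2, "rx": 0, "ry": 0, "rz": 0},
    {"tx": 0, "ty": 0.1, "tz": 2.5, "rx": 0, "ry": 0, "rz": 0},
    {"tx": 0, "ty": 0.1, "tz": 2.8, "rx": 0, "ry": 0, "rz": 0},
    {"tx": 0, "ty": 0.1, "tz": 2.9, "rx": 0, "ry": 0, "rz": 0},
    {"tx": 0, "ty": 0.1, "tz": 2.9, "rx": 0, "ry": 0, "rz": 0},
    {"tx": 0, "ty": 0.1, "tz": 2.9, "rx": 0, "ry": 0, "rz": 0}
  ]
}}

```text
time_s: 15.17
tcp_pos: [534.4, 6.6, 223.8]
eef_rot: [3.142, 0.0, 1.549]
contact_force: [0.7, -0.4, 4.5]
opening: 0.6
```

Emit:
{"name": "servo_tool", "arguments": {
  "motion": [
    {"tx": 0, "ty": 0, "tz": 0.1, "rx": 0, "ry": 0, "rz": 0},
    {"tx": 0, "ty": 0, "tz": 0.2, "rx": 0, "ry": 0, "rz": 0},
    {"tx": 0, "ty": 0, "tz": 0.25, "rx": 0, "ry": 0, "rz": 0},
    {"tx": 0, "ty": 0, "tz": 0.25, "rx": 0, "ry": 0, "rz": 0},
    {"tx": 0, "ty": 0, "tz": 0.25, "rx": 0, "ry": 0, "rz": 0}
  ]
}}

```text
time_s: 15.58
tcp_pos: [534.4, 6.6, 219.2]
eef_rot: [3.141, 0.0, 1.549]
contact_force: [-2.7, -0.9, 14.9]
opening: 0.5
```

Contact at z 219, which is a reading of about 38 mm. I'll press slightly more and hold.

Emit:
{"name": "servo_tool", "arguments": {
  "motion": [
    {"tx": 0, "ty": 0, "tz": 0.08, "rx": 0, "ry": 0, "rz": 0},
    {"tx": 0, "ty": 0, "tz": 0.08, "rx": 0, "ry": 0, "rz": 0},
    {"tx": 0, "ty": 0, "tz": 0.08, "rx": 0, "ry": 0, "rz": 0},
    {"tx": 0, "ty": 0, "tz": 0.08, "rx": 0, "ry": 0, "rz": 0},
    {"tx": 0, "ty": 0, "tz": 0.08, "rx": 0, "ry": 0, "rz": 0},
    {"tx": 0, "ty": 0, "tz": 0.08, "rx": 0, "ry": 0, "rz": 0},
    {"tx": 0, "ty": 0, "tz": 0.08, "rx": 0, "ry": 0, "rz": 0},
    {"tx": 0, "ty": 0, "tz": 0.08, "rx": 0, "ry": 0, "rz": 0}
  ]
}}

```text
time_s: 16.25
tcp_pos: [534.6, 6.6, 219.1]
eef_rot: [3.14, 0.001, 1.549]
contact_force: [-8.4, -1.3, 27.0]
opening: 0.4
```

```bash
python3 - <<'E'
from h import *
rel(533,6.5,300,90)
s=grab_frame("side"); crop(s,"pics/s_l.png",220,130,350,270,4)
E
```

```text
t [-0.01 -0.06 -3.24] r [ 0.02  0.01 -0.25] rows~ 1.9
at [534.6   6.6 219.1] [179.9   0.   88.7] t= 16.25 F [-8.4 -1.3 27. ] open 0.4
```

View pics/s_l.png

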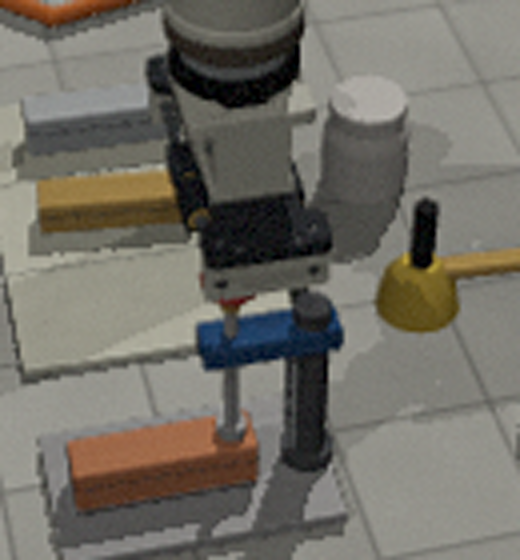

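The foot rests on the box at crop (230,432). It stays at TCP z 219.1 under load, so the reading is about 38 mm and copper is too tall. It goes back on the firebrick. I'll release the pad and fetch the box.

Emit:
{"name": "servo_tool", "arguments": {
  "motion": [
    {"tx": 0, "ty": 0, "tz": -0.8, "rx": 0, "ry": 0, "rz": 0},
    {"tx": 0, "ty": 0, "tz": -1.8, "rx": 0, "ry": 0, "rz": 0},
    {"tx": 0, "ty": 0, "tz": -2.8, "rx": 0, "ry": 0, "rz": 0},
    {"tx": 0, "ty": 0, "tz": -3.4, "rx": 0, "ry": 0, "rz": 0},
    {"tx": 0, "ty": -1, "tz": -3.6, "rx": 0, "ry": 0, "rz": 0},
    {"tx": 0, "ty": -2.5, "tz": -3.6, "rx": 0, "ry": 0, "rz": 0},
    {"tx": 0.1, "ty": -3.74, "tz": -3.6, "rx": 0, "ry": 0, "rz": 0},
    {"tx": 0.1, "ty": -3.74, "tz": -3.6, "rx": 0, "ry": 0, "rz": 0},
    {"tx": 0.1, "ty": -3.74, "tz": -3.2, "rx": 0, "ry": 0, "rz": 0},
    {"tx": 0.1, "ty": -3.74, "tz": -2, "rx": 0, "ry": 0, "rz": 0},
    {"tx": 0.1, "ty": -3.74, "tz": -0.5, "rx": 0, "ry": 0, "rz": 0},
    {"tx": 0.1, "ty": -3.74, "tz": 1, "rx": 0, "ry": 0, "rz": 0},
    {"tx": 0.1, "ty": -3.74, "tz": 2.5, "rx": 0, "ry": 0, "rz": 0},
    {"tx": 0.1, "ty": -3.74, "tz": 4, "rx": 0, "ry": 0, "rz": 0},
    {"tx": 0.1, "ty": -3.74, "tz": 5, "rx": 0, "ry": 0, "rz": 0},
    {"tx": 0.1, "ty": -3.74, "tz": 5, "rx": 0, "ry": 0, "rz": 0},
    {"tx": 0.1, "ty": -3.74, "tz": 5, "rx": 0, "ry": 0, "rz": 0}
  ],
  "fingers": 0.6
}}

```text
time_s: 17.72
tcp_pos: [439.6, 11.4, 88.7]
eef_rot: [-3.137, -0.001, 1.549]
contact_force: [0.0, 0.2, 0.4]
opening: 55.3
```

```bash
python3 - <<'E'
from h import *
rel(442,9,35,88.8)
s=grab_frame("side"); crop(s,"pics/s_m.png",200,140,360,290,3.6)
E
```

```text
t [-0.09  0.11  2.15] r [-0.06 -0.01 -0.01] rows~ 1.3
at [439.6  11.4  88.7] [-179.7   -0.    88.8] t= 17.72 F [0.  0.2 0.4] open 55.3
```

View pics/s_m.png

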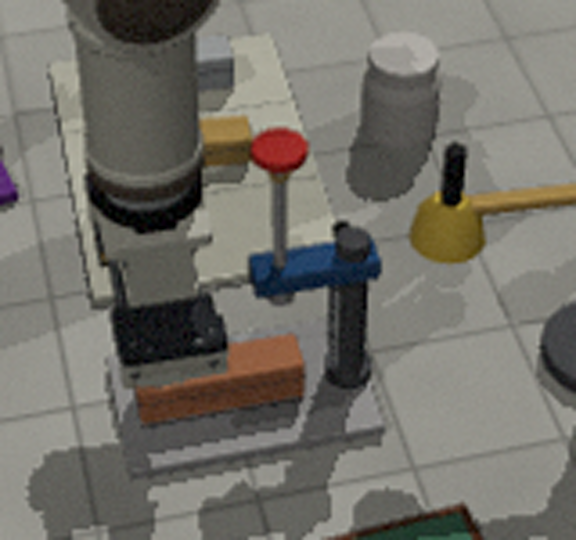

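The foot has sprung back up (pad at crop (279,150)) and the box is unmoved. Grasp again.

Emit:
{"name": "servo_tool", "arguments": {
  "motion": [
    {"tx": -0.08, "ty": 0.05, "tz": 0.6, "rx": 0, "ry": 0, "rz": 0},
    {"tx": -0.08, "ty": 0.05, "tz": 1.2, "rx": 0, "ry": 0, "rz": 0},
    {"tx": -0.08, "ty": 0.05, "tz": 1.8, "rx": 0, "ry": 0, "rz": 0},
    {"tx": -0.08, "ty": 0.05, "tz": 2.15, "rx": 0, "ry": 0, "rz": 0},
    {"tx": -0.08, "ty": 0.05, "tz": 2.15, "rx": 0, "ry": 0, "rz": 0},
    {"tx": -0.08, "ty": 0.05, "tz": 2.15, "rx": 0, "ry": 0, "rz": 0}
  ]
}}

```text
time_s: 18.27
tcp_pos: [442.9, 9.2, 37.7]
eef_rot: [3.14, -0.0, 1.549]
contact_force: [0.1, -1.0, 0.9]
opening: 55.2
```

Emit:
{"name": "servo_tool", "arguments": {
  "motion": [
    {"tx": 0, "ty": 0, "tz": 0, "rx": 0, "ry": 0, "rz": 0},
    {"tx": 0, "ty": 0, "tz": 0, "rx": 0, "ry": 0, "rz": 0},
    {"tx": 0, "ty": 0, "tz": 0, "rx": 0, "ry": 0, "rz": 0},
    {"tx": 0, "ty": 0, "tz": 0, "rx": 0, "ry": 0, "rz": 0},
    {"tx": 0, "ty": 0, "tz": 0, "rx": 0, "ry": 0, "rz": 0},
    {"tx": 0, "ty": 0, "tz": 0, "rx": 0, "ry": 0, "rz": 0},
    {"tx": 0, "ty": 0, "tz": 0, "rx": 0, "ry": 0, "rz": 0}
  ],
  "fingers": 0,
  "force": 45
}}

```text
time_s: 18.85
tcp_pos: [442.6, 9.1, 37.4]
eef_rot: [3.14, 0.0, 1.549]
contact_force: [-0.2, -0.4, 7.4]
opening: 35.9
```

```bash
python3 - <<'E'
from h import *
rel(470,195,35,91)
E
```

```text
t [7.46 0.93 0.1 ] r [ 0.01  0.   -0.45] rows~ 4.5
at [442.6   9.1  37.4] [179.9   0.   88.8] t= 18.85 F [-0.2 -0.4  7.4] open 35.9
```

Emit:
{"name": "servo_tool", "arguments": {
  "motion": [
    {"tx": 0, "ty": 0, "tz": -0.4, "rx": 0, "ry": 0, "rz": 0},
    {"tx": 0, "ty": 0, "tz": -0.8, "rx": 0, "ry": 0, "rz": 0},
    {"tx": 0.5, "ty": 0, "tz": -1, "rx": 0, "ry": 0, "rz": 0},
    {"tx": 1.2, "ty": 0, "tz": -1, "rx": 0, "ry": 0, "rz": 0},
    {"tx": 2, "ty": 0, "tz": -1, "rx": 0, "ry": 0, "rz": 0},
    {"tx": 2.8, "ty": 0, "tz": -1, "rx": 0, "ry": 0, "rz": 0},
    {"tx": 3.6, "ty": 0.2, "tz": -1, "rx": 0, "ry": 0, "rz": -0.2},
    {"tx": 4.4, "ty": 0.4, "tz": -1, "rx": 0, "ry": 0, "rz": -0.4},
    {"tx": 5.2, "ty": 0.6, "tz": -1, "rx": 0, "ry": 0, "rz": -0.45},
    {"tx": 6, "ty": 0.8, "tz": -1, "rx": 0, "ry": 0, "rz": -0.45},
    {"tx": 6.8, "ty": 0.9, "tz": -1, "rx": 0, "ry": 0, "rz": -0.45},
    {"tx": 7.3, "ty": 0.95, "tz": -1, "rx": 0, "ry": 0, "rz": -0.45},
    {"tx": 7.46, "ty": 0.95, "tz": -1, "rx": 0, "ry": 0, "rz": -0.45},
    {"tx": 7.46, "ty": 0.95, "tz": -1, "rx": 0, "ry": 0, "rz": -0.45},
    {"tx": 7.46, "ty": 0.95, "tz": -0.6, "rx": 0, "ry": 0, "rz": -0.45},
    {"tx": 7.46, "ty": 0.95, "tz": -0.2, "rx": 0, "ry": 0, "rz": -0.45},
    {"tx": 7.46, "ty": 0.95, "tz": 0.1, "rx": 0, "ry": 0, "rz": -0.45},
    {"tx": 7.46, "ty": 0.95, "tz": 0.16, "rx": 0, "ry": 0, "rz": -0.45},
    {"tx": 7.46, "ty": 0.95, "tz": 0.16, "rx": 0, "ry": 0, "rz": -0.45}
  ]
}}

```text
time_s: 20.43
tcp_pos: [469.3, 193.2, 32.5]
eef_rot: [-3.14, 0.002, 1.587]
contact_force: [-3.8, -2.1, 9.8]
opening: 35.9
```

```bash
python3 - <<'E'
from h import *
rel(470,195,35,91)
s=grab_frame("side"); crop(s,"pics/s_n.png",200,100,360,250,3.6)
E
```

```text
t [ 0.07  0.03 -0.1 ] r [-0.02  0.03 -0.02] rows~ 0.1
at [469.3 193.2  32.5] [-1.799e+02  1.000e-01  9.090e+01] t= 20.43 F [-3.8 -2.1  9.8] open 35.9
```

View pics/s_n.png

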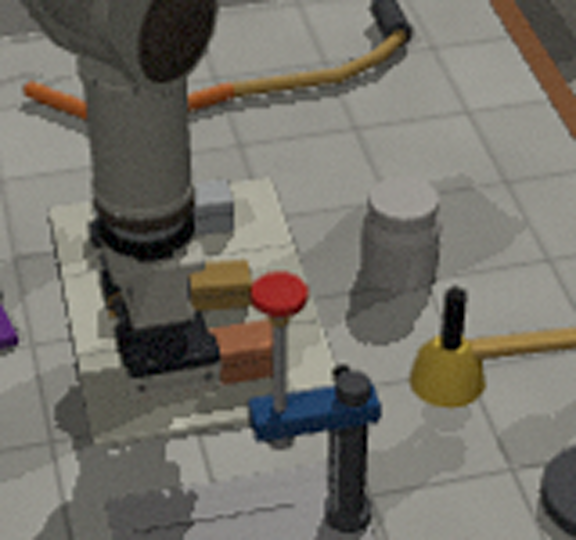

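The copper box is back on the firebrick at crop (245,350). I'll release, lift and look at the brass box.

Emit:
{"name": "servo_tool", "arguments": {
  "motion": [
    {"tx": 0, "ty": 0, "tz": 0, "rx": 0, "ry": 0, "rz": 0},
    {"tx": 0, "ty": 0, "tz": 0, "rx": 0, "ry": 0, "rz": 0},
    {"tx": 0, "ty": 0, "tz": 0, "rx": 0, "ry": 0, "rz": 0},
    {"tx": 0, "ty": 0, "tz": -0.4, "rx": 0, "ry": 0, "rz": 0},
    {"tx": 0, "ty": 0, "tz": -1.5, "rx": 0, "ry": 0, "rz": 0},
    {"tx": 0, "ty": 0, "tz": -3, "rx": 0, "ry": 0, "rz": 0},
    {"tx": 0, "ty": -1, "tz": -4.5, "rx": 0, "ry": 0, "rz": 0},
    {"tx": -1.4, "ty": -2, "tz": -6, "rx": 0, "ry": 0, "rz": 0},
    {"tx": -2.8, "ty": -2, "tz": -7, "rx": 0, "ry": 0, "rz": 0},
    {"tx": -4.2, "ty": -2, "tz": -7, "rx": 0, "ry": 0, "rz": 0},
    {"tx": -5.6, "ty": -2, "tz": -7, "rx": 0, "ry": 0, "rz": 0},
    {"tx": -7, "ty": -2, "tz": -7, "rx": 0, "ry": 0, "rz": 0},
    {"tx": -7, "ty": -2, "tz": -7, "rx": 0, "ry": 0, "rz": 0}
  ],
  "fingers": 0.6
}}

```text
time_s: 21.57
tcp_pos: [422.7, 11.8, 208.7]
eef_rot: [3.14, 0.003, 1.579]
contact_force: [-0.6, 0.4, 0.3]
opening: 55.2
```

```bash
python3 - <<'E'
from h import *
rel(466,294,110,84)
s=grab_frame("side"); crop(s,"pics/s_o.png",200,130,330,240,5)
t=grab_frame("top"); crop(t,"pics/t_o.png",110,185,240,275,6)
for f in (s,t): print([(round(d["p"],2),np.round(d["extent"])) for d in search_frame("brass_a_mid",f)])
E
```

```text
t [11.29  1.82  3.91] r [0.02 0.03 1.29] rows~ 7.2
at [422.7  11.8 208.7] [179.9   0.2  90.5] t= 21.57 F [-0.6  0.4  0.3] open 55.2
[(0.77, array([244., 170., 270., 185.])), (0.26, array([246., 150., 264., 166.]))]
[(0.75, array([163., 211., 188., 252.])), (0.71, array([355., 146., 383., 176.]))]
```

View pics/s_o.png

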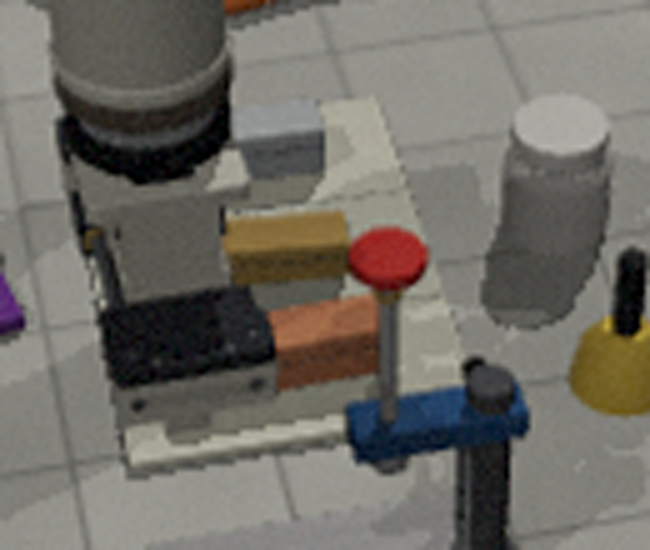

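View pics/t_o.png

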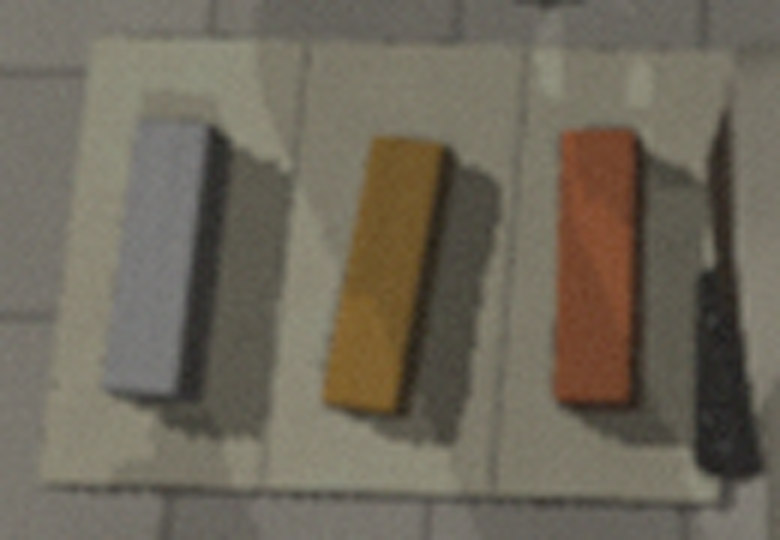

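All three boxes lie on the firebrick. Brass is unmoved at crop (388,273), and copper was returned safely at (597,268). Now the brass box.

Emit:
{"name": "servo_tool", "arguments": {
  "motion": [
    {"tx": 1.5, "ty": 0, "tz": 0, "rx": 0, "ry": 0, "rz": 0.3},
    {"tx": 3, "ty": 0, "tz": 0, "rx": 0, "ry": 0, "rz": 0.6},
    {"tx": 4.5, "ty": 0.3, "tz": 0, "rx": 0, "ry": 0, "rz": 0.9},
    {"tx": 6, "ty": 0.8, "tz": 0, "rx": 0, "ry": 0, "rz": 1.3},
    {"tx": 7.5, "ty": 1.3, "tz": 0, "rx": 0, "ry": 0, "rz": 1.3},
    {"tx": 9, "ty": 1.8, "tz": 0, "rx": 0, "ry": 0, "rz": 1.3},
    {"tx": 10.3, "ty": 1.8, "tz": 1, "rx": 0, "ry": 0, "rz": 1.3},
    {"tx": 11.35, "ty": 1.8, "tz": 2, "rx": 0, "ry": 0, "rz": 1.3},
    {"tx": 11.35, "ty": 1.8, "tz": 3, "rx": 0, "ry": 0, "rz": 1.3},
    {"tx": 11.35, "ty": 1.8, "tz": 4, "rx": 0, "ry": 0, "rz": 1.3},
    {"tx": 11.35, "ty": 1.8, "tz": 4.3, "rx": 0, "ry": 0, "rz": 1.3},
    {"tx": 11.35, "ty": 1.8, "tz": 4.3, "rx": 0, "ry": 0, "rz": 1.3},
    {"tx": 11.35, "ty": 1.8, "tz": 4.3, "rx": 0, "ry": 0, "rz": 1.3}
  ]
}}

```text
time_s: 22.85
tcp_pos: [462.4, 304.6, 100.4]
eef_rot: [-3.141, -0.0, 1.476]
contact_force: [-0.2, 0.6, 0.9]
opening: 55.0
```

```bash
python3 - <<'E'
from h import *
rel(465,295.5,31,83.7)
E
```

```text
t [-0.35  0.14  2.78] r [-0.01 -0.    0.18] rows~ 1.7
at [462.4 304.6 100.4] [-180.    -0.    84.6] t= 22.85 F [-0.2  0.6  0.9] open 55.0
```

Emit:
{"name": "servo_tool", "arguments": {
  "motion": [
    {"tx": -0.35, "ty": 0.1, "tz": 0.6, "rx": 0, "ry": 0, "rz": 0.18},
    {"tx": -0.35, "ty": 0.1, "tz": 1, "rx": 0, "ry": 0, "rz": 0.18},
    {"tx": -0.35, "ty": 0.1, "tz": 1.6, "rx": 0, "ry": 0, "rz": 0.18},
    {"tx": -0.35, "ty": 0.1, "tz": 2.2, "rx": 0, "ry": 0, "rz": 0.18},
    {"tx": -0.35, "ty": 0.1, "tz": 2.75, "rx": 0, "ry": 0, "rz": 0.18},
    {"tx": -0.35, "ty": 0.1, "tz": 2.75, "rx": 0, "ry": 0, "rz": 0.18},
    {"tx": -0.35, "ty": 0.1, "tz": 2.75, "rx": 0, "ry": 0, "rz": 0.18}
  ]
}}

```text
time_s: 23.43
tcp_pos: [464.6, 294.8, 31.9]
eef_rot: [-3.141, 0.0, 1.459]
contact_force: [-0.3, 0.2, 0.9]
opening: 55.4
```

Emit:
{"name": "servo_tool", "arguments": {
  "motion": [
    {"tx": 0, "ty": 0, "tz": 0, "rx": 0, "ry": 0, "rz": 0},
    {"tx": 0, "ty": 0, "tz": 0, "rx": 0, "ry": 0, "rz": 0},
    {"tx": 0, "ty": 0, "tz": 0, "rx": 0, "ry": 0, "rz": 0},
    {"tx": 0, "ty": 0, "tz": 0, "rx": 0, "ry": 0, "rz": 0},
    {"tx": 0, "ty": 0, "tz": 0, "rx": 0, "ry": 0, "rz": 0},
    {"tx": 0, "ty": 0, "tz": 0, "rx": 0, "ry": 0, "rz": 0},
    {"tx": 0, "ty": 0, "tz": 0, "rx": 0, "ry": 0, "rz": 0}
  ],
  "fingers": 0,
  "force": 45
}}

```text
time_s: 24.02
tcp_pos: [465.3, 295.6, 32.6]
eef_rot: [3.14, -0.002, 1.459]
contact_force: [-1.4, 0.8, 7.0]
opening: 35.8
```

```bash
python3 - <<'E'
from h import *
rel(400,296,110,88.8)
rel(442,9,110,88.8)
E
```

```text
t [-0.27 -2.59 -3.1 ] r [ 0.02 -0.02 -1.04] rows~ 2.4
at [465.3 295.6  32.6] [ 1.799e+02 -1.000e-01  8.360e+01] t= 24.02 F [-1.4  0.8  7. ] open 35.8
t [-11.49   0.36  -3.11] r [ 0.02 -0.02 -1.04] rows~ 7.1
at [465.3 295.6  32.6] [ 1.799e+02 -1.000e-01  8.360e+01] t= 24.02 F [-1.4  0.8  7. ] open 35.8
```

Emit:
{"name": "servo_tool", "arguments": {
  "motion": [
    {"tx": 0, "ty": 0, "tz": -0.4, "rx": 0, "ry": 0, "rz": 0},
    {"tx": 0, "ty": 0, "tz": -1, "rx": 0, "ry": 0, "rz": 0},
    {"tx": 0, "ty": -0.4, "tz": -1.7, "rx": 0, "ry": 0, "rz": 0},
    {"tx": -0.3, "ty": -1.1, "tz": -2.3, "rx": 0, "ry": 0, "rz": -0.3},
    {"tx": -0.6, "ty": -2.06, "tz": -2.4, "rx": 0, "ry": 0, "rz": -0.6},
    {"tx": -1.4, "ty": -1.97, "tz": -2.4, "rx": 0, "ry": 0, "rz": -1.04},
    {"tx": -2.4, "ty": -1.86, "tz": -2.4, "rx": 0, "ry": 0, "rz": -1.04},
    {"tx": -3.5, "ty": -1.74, "tz": -2.4, "rx": 0, "ry": 0, "rz": -1.04},
    {"tx": -4.6, "ty": -1.62, "tz": -2.4, "rx": 0, "ry": 0, "rz": -1.04},
    {"tx": -5.7, "ty": -1.5, "tz": -2.4, "rx": 0, "ry": 0, "rz": -1.04},
    {"tx": -6.8, "ty": -1.38, "tz": -2.4, "rx": 0, "ry": 0, "rz": -1.04},
    {"tx": -7.9, "ty": -1.25, "tz": -2.4, "rx": 0, "ry": 0, "rz": -1.04},
    {"tx": -9, "ty": -1.13, "tz": -2.4, "rx": 0, "ry": 0, "rz": -1.04},
    {"tx": -10.1, "ty": -1.01, "tz": -2.2, "rx": 0, "ry": 0, "rz": -1.04},
    {"tx": -11, "ty": -0.91, "tz": -1.8, "rx": 0, "ry": 0, "rz": -1.04},
    {"tx": -11.5, "ty": -0.86, "tz": -1.4, "rx": 0, "ry": 0, "rz": -1.04},
    {"tx": -11.6, "ty": -0.84, "tz": -1.1, "rx": 0, "ry": 0, "rz": -1.04},
    {"tx": -11.6, "ty": -0.84, "tz": -1.1, "rx": 0, "ry": 0, "rz": -1.04},
    {"tx": -11.6, "ty": -0.84, "tz": -1.1, "rx": 0, "ry": 0, "rz": -1.04}
  ]
}}

```text
time_s: 25.6
tcp_pos: [411.1, 9.7, 58.9]
eef_rot: [-3.141, -0.0, 1.55]
contact_force: [1.1, 0.6, -1.5]
opening: 36.0
```

```bash
python3 - <<'E'
from h import *
rel(442,9,37,88.8)
s=grab_frame("side"); crop(s,"pics/s_p.png",200,140,360,290,3.6)
E
```

```text
t [-0.    1.24  0.88] r [-0.01 -0.01  0.01] rows~ 0.9
at [411.1   9.7  58.9] [-179.9   -0.    88.8] t= 25.6 F [ 1.1  0.6 -1.5] open 36.0
```

View pics/s_p.png

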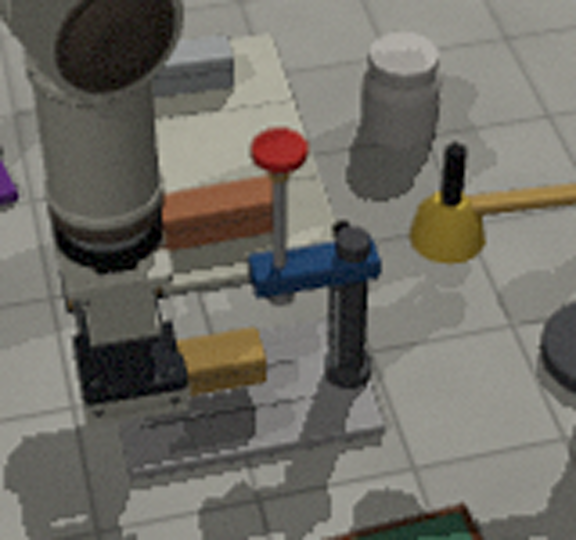

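The brass box is held level. Slide it in, lower it, release and rise.

Emit:
{"name": "servo_tool", "arguments": {
  "motion": [
    {"tx": 0, "ty": 0.4, "tz": 0, "rx": 0, "ry": 0, "rz": 0},
    {"tx": 0, "ty": 0.9, "tz": 0, "rx": 0, "ry": 0, "rz": 0},
    {"tx": 0, "ty": 1.25, "tz": 0.1, "rx": 0, "ry": 0, "rz": 0},
    {"tx": 0, "ty": 1.25, "tz": 0.4, "rx": 0, "ry": 0, "rz": 0},
    {"tx": 0, "ty": 1.25, "tz": 0.7, "rx": 0, "ry": 0, "rz": 0},
    {"tx": 0, "ty": 1.25, "tz": 0.9, "rx": 0, "ry": 0, "rz": 0},
    {"tx": 0, "ty": 1.25, "tz": 0.93, "rx": 0, "ry": 0, "rz": 0},
    {"tx": 0, "ty": 1.25, "tz": 0.93, "rx": 0, "ry": 0, "rz": 0}
  ]
}}

```text
time_s: 26.32
tcp_pos: [442.0, 8.6, 35.8]
eef_rot: [-3.141, 0.0, 1.551]
contact_force: [-2.4, -0.8, 9.1]
opening: 35.9
```

Emit:
{"name": "servo_tool", "arguments": {
  "motion": [
    {"tx": 0, "ty": 0, "tz": 0, "rx": 0, "ry": 0, "rz": 0},
    {"tx": 0, "ty": 0, "tz": 0, "rx": 0, "ry": 0, "rz": 0},
    {"tx": 0, "ty": 0, "tz": 0, "rx": 0, "ry": 0, "rz": 0},
    {"tx": 0, "ty": 0, "tz": -0.3, "rx": 0, "ry": 0, "rz": 0},
    {"tx": 0, "ty": 0, "tz": -1, "rx": 0, "ry": 0, "rz": 0},
    {"tx": 0, "ty": 0, "tz": -2.5, "rx": 0, "ry": 0, "rz": 0},
    {"tx": 0, "ty": 0, "tz": -4, "rx": 0, "ry": 0, "rz": 0},
    {"tx": 0, "ty": 0, "tz": -5.5, "rx": 0, "ry": 0, "rz": 0},
    {"tx": 0, "ty": 0, "tz": -7, "rx": 0, "ry": 0, "rz": 0},
    {"tx": 0, "ty": 0, "tz": -8.5, "rx": 0, "ry": 0, "rz": 0},
    {"tx": 0, "ty": 0, "tz": -10, "rx": 0, "ry": 0, "rz": 0},
    {"tx": 0, "ty": 0, "tz": -10.4, "rx": 0, "ry": 0, "rz": 0},
    {"tx": 0, "ty": 0, "tz": -10.4, "rx": 0, "ry": 0, "rz": 0}
  ],
  "fingers": 0.6
}}

```text
time_s: 27.4
tcp_pos: [444.6, 8.4, 299.6]
eef_rot: [3.134, 0.001, 1.55]
contact_force: [0.1, 0.2, 0.6]
opening: 55.2
```

```bash
python3 - <<'E'
from h import *
rel(534,6.5,297,88.8)
s=grab_frame("side"); crop(s,"pics/s_q.png",200,140,360,290,3.6)
E
```

```text
t [0.   3.58 0.13] r [ 0.09  0.01 -0.  ] rows~ 2.1
at [444.6   8.4 299.6] [179.6   0.   88.8] t= 27.4 F [0.1 0.2 0.6] open 55.2
```

View pics/s_q.png

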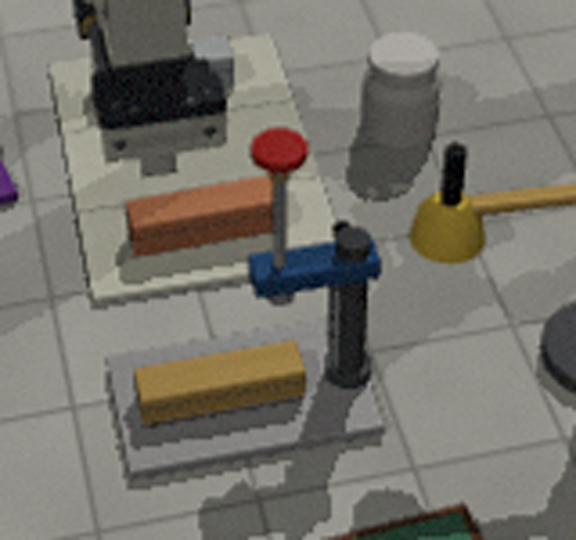

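The brass box lies in place (crop (220,380)) and looks lower than copper. Over the pad, then press.

Emit:
{"name": "servo_tool", "arguments": {
  "motion": [
    {"tx": 0, "ty": 1.5, "tz": 0, "rx": 0, "ry": 0, "rz": 0},
    {"tx": 0, "ty": 2.7, "tz": 0, "rx": 0, "ry": 0, "rz": 0},
    {"tx": 0, "ty": 3.65, "tz": 0, "rx": 0, "ry": 0, "rz": 0},
    {"tx": 0, "ty": 3.65, "tz": 0, "rx": 0, "ry": 0, "rz": 0},
    {"tx": 0, "ty": 3.65, "tz": 0, "rx": 0, "ry": 0, "rz": 0},
    {"tx": 0, "ty": 3.65, "tz": 0, "rx": 0, "ry": 0, "rz": 0},
    {"tx": 0, "ty": 3.65, "tz": 0, "rx": 0, "ry": 0, "rz": 0},
    {"tx": 0, "ty": 3.65, "tz": 0, "rx": 0, "ry": 0, "rz": 0}
  ],
  "fingers": 0,
  "force": 10
}}

```text
time_s: 28.12
tcp_pos: [532.8, 6.4, 295.3]
eef_rot: [-3.141, 0.0, 1.55]
contact_force: [-0.6, 0.2, 0.2]
opening: 6.3
```

Emit:
{"name": "servo_tool", "arguments": {
  "motion": [
    {"tx": 0, "ty": 0, "tz": 0.4, "rx": 0, "ry": 0, "rz": 0},
    {"tx": 0, "ty": 0, "tz": 0.7, "rx": 0, "ry": 0, "rz": 0},
    {"tx": 0, "ty": 0, "tz": 1.0, "rx": 0, "ry": 0, "rz": 0},
    {"tx": 0, "ty": 0, "tz": 1.3, "rx": 0, "ry": 0, "rz": 0},
    {"tx": 0, "ty": 0, "tz": 1.6, "rx": 0, "ry": 0, "rz": 0},
    {"tx": 0, "ty": 0, "tz": 1.9, "rx": 0, "ry": 0, "rz": 0},
    {"tx": 0, "ty": 0, "tz": 2.2, "rx": 0, "ry": 0, "rz": 0},
    {"tx": 0, "ty": 0, "tz": 2.5, "rx": 0, "ry": 0, "rz": 0},
    {"tx": 0, "ty": 0, "tz": 2.8, "rx": 0, "ry": 0, "rz": 0},
    {"tx": 0, "ty": 0, "tz": 3.0, "rx": 0, "ry": 0, "rz": 0},
    {"tx": 0, "ty": 0, "tz": 3.15, "rx": 0, "ry": 0, "rz": 0},
    {"tx": 0, "ty": 0, "tz": 3.15, "rx": 0, "ry": 0, "rz": 0},
    {"tx": 0, "ty": 0, "tz": 3.15, "rx": 0, "ry": 0, "rz": 0}
  ]
}}

```text
time_s: 29.2
tcp_pos: [533.9, 6.3, 216.7]
eef_rot: [-3.141, -0.0, 1.55]
contact_force: [-1.9, -0.7, 5.0]
opening: 0.1
```

Passing 219 with only the spring force, so it is not a 38 mm box. Pressing on.

Emit:
{"name": "servo_tool", "arguments": {
  "motion": [
    {"tx": 0, "ty": 0, "tz": 0.1, "rx": 0, "ry": 0, "rz": 0},
    {"tx": 0, "ty": 0, "tz": 0.2, "rx": 0, "ry": 0, "rz": 0},
    {"tx": 0, "ty": 0, "tz": 0.28, "rx": 0, "ry": 0, "rz": 0},
    {"tx": 0, "ty": 0, "tz": 0.3, "rx": 0, "ry": 0, "rz": 0},
    {"tx": 0, "ty": 0, "tz": 0.3, "rx": 0, "ry": 0, "rz": 0},
    {"tx": 0, "ty": 0, "tz": 0.3, "rx": 0, "ry": 0, "rz": 0},
    {"tx": 0, "ty": 0, "tz": 0.3, "rx": 0, "ry": 0, "rz": 0},
    {"tx": 0, "ty": 0, "tz": 0.3, "rx": 0, "ry": 0, "rz": 0},
    {"tx": 0, "ty": 0, "tz": 0.3, "rx": 0, "ry": 0, "rz": 0}
  ]
}}

```text
time_s: 29.95
tcp_pos: [534.0, 6.3, 211.2]
eef_rot: [3.141, 0.001, 1.55]
contact_force: [-5.4, 0.1, 16.7]
opening: 0.0
```

```bash
python3 - <<'E'
from h import *
rel(442,9,37,88.8)
s=grab_frame("side"); crop(s,"pics/s_r.png",220,130,350,270,4)
E
```

```text
t [ 0.03 -3.68  6.97] r [0.01 0.01 0.  ] rows~ 4.7
at [534.    6.3 211.2] [180.    0.   88.8] t= 29.95 F [-5.4  0.1 16.7] open 0.0
```

View pics/s_r.png

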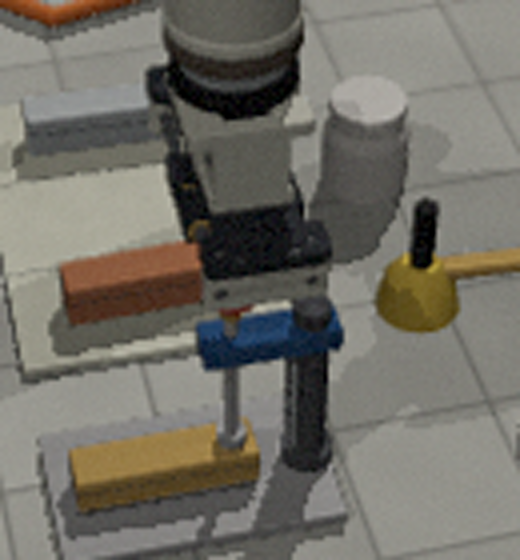

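The foot is on the brass box at crop (230,438), TCP z 211.2, so the reading is about 30 mm. Brass is right and goes to the felt. I'll hold briefly, then release and fetch it.

Emit:
{"name": "servo_tool", "arguments": {
  "motion": [
    {"tx": 0, "ty": 0, "tz": 0.05, "rx": 0, "ry": 0, "rz": 0},
    {"tx": 0, "ty": 0, "tz": 0.05, "rx": 0, "ry": 0, "rz": 0},
    {"tx": 0, "ty": 0, "tz": 0.05, "rx": 0, "ry": 0, "rz": 0},
    {"tx": 0, "ty": 0, "tz": 0.05, "rx": 0, "ry": 0, "rz": 0},
    {"tx": 0, "ty": 0, "tz": -0.8, "rx": 0, "ry": 0, "rz": 0},
    {"tx": 0, "ty": 0, "tz": -1.8, "rx": 0, "ry": 0, "rz": 0},
    {"tx": 0, "ty": 0, "tz": -2.8, "rx": 0, "ry": 0, "rz": 0},
    {"tx": 0, "ty": 0, "tz": -3.6, "rx": 0, "ry": 0, "rz": 0},
    {"tx": 0, "ty": 0, "tz": -3.9, "rx": 0, "ry": 0, "rz": 0},
    {"tx": 0, "ty": -1, "tz": -3.9, "rx": 0, "ry": 0, "rz": 0}
  ]
}}

```text
time_s: 30.83
tcp_pos: [512.5, 6.8, 308.3]
eef_rot: [3.136, -0.001, 1.549]
contact_force: [1.0, -0.2, 0.9]
opening: 0.1
```

Emit:
{"name": "servo_tool", "arguments": {
  "motion": [
    {"tx": 0, "ty": -1.4, "tz": 0, "rx": 0, "ry": 0, "rz": 0},
    {"tx": 0, "ty": -2.7, "tz": 0, "rx": 0, "ry": 0, "rz": 0},
    {"tx": 0, "ty": -2.7, "tz": 0, "rx": 0, "ry": 0, "rz": 0},
    {"tx": 0, "ty": -2.7, "tz": 1.5, "rx": 0, "ry": 0, "rz": 0},
    {"tx": 0, "ty": -2.7, "tz": 3, "rx": 0, "ry": 0, "rz": 0},
    {"tx": 0, "ty": -2.7, "tz": 4.5, "rx": 0, "ry": 0, "rz": 0},
    {"tx": 0, "ty": -2.7, "tz": 6, "rx": 0, "ry": 0, "rz": 0},
    {"tx": 0, "ty": -2.7, "tz": 7.5, "rx": 0, "ry": 0, "rz": 0},
    {"tx": 0, "ty": -2.7, "tz": 8.4, "rx": 0, "ry": 0, "rz": 0},
    {"tx": 0, "ty": -2.7, "tz": 8.4, "rx": 0, "ry": 0, "rz": 0},
    {"tx": 0, "ty": -2.7, "tz": 8.4, "rx": 0, "ry": 0, "rz": 0}
  ],
  "fingers": 0.6
}}

```text
time_s: 31.75
tcp_pos: [439.8, 8.5, 95.5]
eef_rot: [-3.137, -0.001, 1.55]
contact_force: [0.9, 0.6, 0.5]
opening: 54.5
```

```bash
python3 - <<'E'
from h import *
rel(442,8.8,36,88.8)
s=grab_frame("side"); crop(s,"pics/s_s.png",200,140,360,290,3.6)
E
```

```text
t [0.01 0.1  2.38] r [-0.05 -0.01  0.01] rows~ 1.4
at [439.8   8.5  95.5] [-179.7   -0.    88.8] t= 31.75 F [0.9 0.6 0.5] open 54.5
```

View pics/s_s.png

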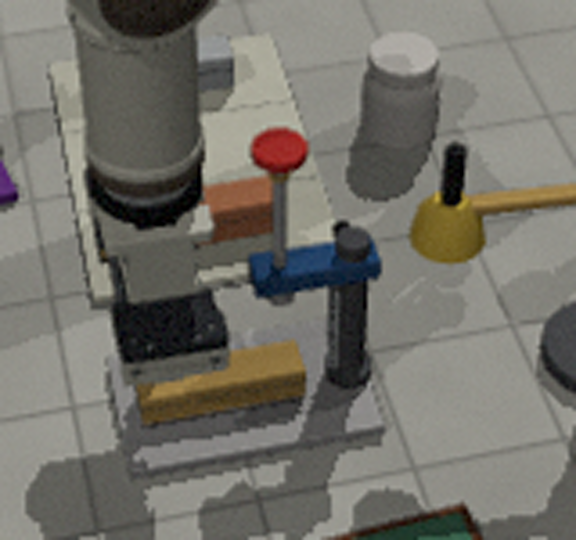

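Emit:
{"name": "servo_tool", "arguments": {
  "motion": [
    {"tx": 0, "ty": 0.06, "tz": 0.6, "rx": 0, "ry": 0, "rz": 0},
    {"tx": 0, "ty": 0.06, "tz": 1.2, "rx": 0, "ry": 0, "rz": 0},
    {"tx": 0, "ty": 0.06, "tz": 1.8, "rx": 0, "ry": 0, "rz": 0},
    {"tx": 0, "ty": 0.06, "tz": 2.3, "rx": 0, "ry": 0, "rz": 0},
    {"tx": 0, "ty": 0.06, "tz": 2.4, "rx": 0, "ry": 0, "rz": 0},
    {"tx": 0, "ty": 0.06, "tz": 2.4, "rx": 0, "ry": 0, "rz": 0}
  ]
}}

```text
time_s: 32.3
tcp_pos: [443.8, 8.3, 37.9]
eef_rot: [3.14, 0.0, 1.55]
contact_force: [0.4, -0.8, 0.4]
opening: 55.1
```

Emit:
{"name": "servo_tool", "arguments": {
  "motion": [
    {"tx": 0, "ty": 0, "tz": 0, "rx": 0, "ry": 0, "rz": 0},
    {"tx": 0, "ty": 0, "tz": 0, "rx": 0, "ry": 0, "rz": 0},
    {"tx": 0, "ty": 0, "tz": 0, "rx": 0, "ry": 0, "rz": 0},
    {"tx": 0, "ty": 0, "tz": 0, "rx": 0, "ry": 0, "rz": 0},
    {"tx": 0, "ty": 0, "tz": 0, "rx": 0, "ry": 0, "rz": 0},
    {"tx": 0, "ty": 0, "tz": 0, "rx": 0, "ry": 0, "rz": 0},
    {"tx": 0, "ty": 0, "tz": 0, "rx": 0, "ry": 0, "rz": 0}
  ],
  "fingers": 0,
  "force": 45
}}

```text
time_s: 32.88
tcp_pos: [443.7, 8.2, 37.9]
eef_rot: [3.14, 0.0, 1.55]
contact_force: [-0.9, -0.4, 8.2]
opening: 35.7
```

```bash
python3 - <<'E'
from h import *
rel(494,-230,32,90)
E
```

```text
t [-9.49  2.21  0.24] r [ 0.02  0.   -0.24] rows~ 5.8
at [443.7   8.2  37.9] [179.9   0.   88.8] t= 32.88 F [-0.9 -0.4  8.2] open 35.7
```

Emit:
{"name": "servo_tool", "arguments": {
  "motion": [
    {"tx": 0, "ty": 0, "tz": -0.4, "rx": 0, "ry": 0, "rz": 0},
    {"tx": -0.2, "ty": 0, "tz": -0.9, "rx": 0, "ry": 0, "rz": 0},
    {"tx": -0.8, "ty": 0, "tz": -1, "rx": 0, "ry": 0, "rz": 0},
    {"tx": -1.6, "ty": 0, "tz": -1, "rx": 0, "ry": 0, "rz": 0},
    {"tx": -2.5, "ty": 0, "tz": -1, "rx": 0, "ry": 0, "rz": 0},
    {"tx": -3.4, "ty": 0, "tz": -1, "rx": 0, "ry": 0, "rz": 0},
    {"tx": -4.3, "ty": 0.3, "tz": -1, "rx": 0, "ry": 0, "rz": -0.24},
    {"tx": -5.2, "ty": 0.7, "tz": -1, "rx": 0, "ry": 0, "rz": -0.24},
    {"tx": -6.1, "ty": 1.1, "tz": -1, "rx": 0, "ry": 0, "rz": -0.24},
    {"tx": -7, "ty": 1.5, "tz": -1, "rx": 0, "ry": 0, "rz": -0.24},
    {"tx": -7.9, "ty": 1.9, "tz": -1, "rx": 0, "ry": 0, "rz": -0.24},
    {"tx": -8.8, "ty": 2.1, "tz": -1, "rx": 0, "ry": 0, "rz": -0.24},
    {"tx": -9.3, "ty": 2.2, "tz": -1, "rx": 0, "ry": 0, "rz": -0.24},
    {"tx": -9.5, "ty": 2.2, "tz": -1, "rx": 0, "ry": 0, "rz": -0.24},
    {"tx": -9.5, "ty": 2.2, "tz": -0.7, "rx": 0, "ry": 0, "rz": -0.24},
    {"tx": -9.5, "ty": 2.2, "tz": -0.3, "rx": 0, "ry": 0, "rz": -0.24},
    {"tx": -9.5, "ty": 2.2, "tz": 0, "rx": 0, "ry": 0, "rz": -0.24},
    {"tx": -9.5, "ty": 2.2, "tz": 0.16, "rx": 0, "ry": 0, "rz": -0.24},
    {"tx": -9.5, "ty": 2.2, "tz": 0.2, "rx": 0, "ry": 0, "rz": -0.24},
    {"tx": -9.5, "ty": 2.2, "tz": 0.2, "rx": 0, "ry": 0, "rz": -0.24}
  ]
}}

```text
time_s: 34.55
tcp_pos: [491.9, -228.0, 33.5]
eef_rot: [-3.138, -0.001, 1.574]
contact_force: [-10.0, 3.8, 26.2]
opening: 35.8
```

```bash
python3 - <<'E'
from h import *
rel(494,-230,32,90)
s=grab_frame("side"); crop(s,"pics/s_t.png",220,200,400,400,3)
E
```

```text
t [-0.08  0.08  0.06] r [-0.04 -0.01  0.04] rows~ 0.1
at [ 491.9 -228.    33.5] [-179.8   -0.    90.2] t= 34.55 F [-10.    3.8  26.2] open 35.8
```

View pics/s_t.png

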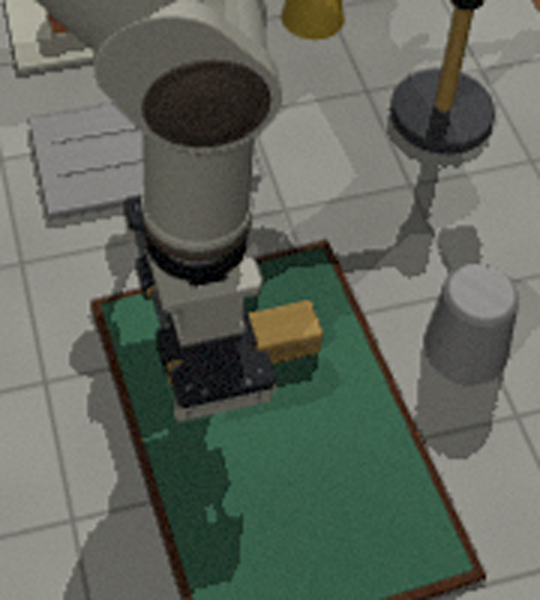

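The brass box is on the felt at crop (290,335). I'll release, rise and travel towards silver behind the gauge.

Emit:
{"name": "servo_tool", "arguments": {
  "motion": [
    {"tx": 0, "ty": 0, "tz": 0, "rx": 0, "ry": 0, "rz": 0},
    {"tx": 0, "ty": 0, "tz": 0, "rx": 0, "ry": 0, "rz": 0},
    {"tx": 0, "ty": 0, "tz": 0, "rx": 0, "ry": 0, "rz": 0},
    {"tx": 0, "ty": 0, "tz": -0.4, "rx": 0, "ry": 0, "rz": 0},
    {"tx": 0, "ty": 0, "tz": -1.5, "rx": 0, "ry": 0, "rz": 0},
    {"tx": 0, "ty": 0, "tz": -3, "rx": 0, "ry": 0, "rz": 0},
    {"tx": 0, "ty": -1, "tz": -4.5, "rx": 0, "ry": 0, "rz": 0},
    {"tx": 0, "ty": -2, "tz": -6, "rx": 0, "ry": 0, "rz": 0},
    {"tx": 1, "ty": -2.8, "tz": -7, "rx": 0, "ry": 0, "rz": 0},
    {"tx": 2.5, "ty": -2.8, "tz": -7, "rx": 0, "ry": 0, "rz": 0},
    {"tx": 2.5, "ty": -2.8, "tz": -7, "rx": 0, "ry": 0, "rz": 0},
    {"tx": 2.5, "ty": -2.8, "tz": -7, "rx": 0, "ry": 0, "rz": 0}
  ],
  "fingers": 0.6
}}

```text
time_s: 35.6
tcp_pos: [423.1, -166.0, 208.1]
eef_rot: [3.14, 0.001, 1.575]
contact_force: [0.9, -0.8, 0.3]
opening: 54.9
```

```bash
python3 - <<'E'
from h import *
rel(473,399,110,88.7)
s=grab_frame("side"); crop(s,"pics/s_u.png",140,130,400,400,2)
t=grab_frame("top"); crop(t,"pics/t_u.png",100,120,460,280,2.2)
crop(t,"pics/t_v.png",110,185,240,275,6)
E
```

```text
t [22.6   2.08  3.9 ] r [0.02 0.01 0.31] rows~ 13.8
at [ 423.1 -166.   208.1] [1.799e+02 1.000e-01 9.020e+01] t= 35.6 F [ 0.9 -0.8  0.3] open 54.9
```

View pics/s_u.png

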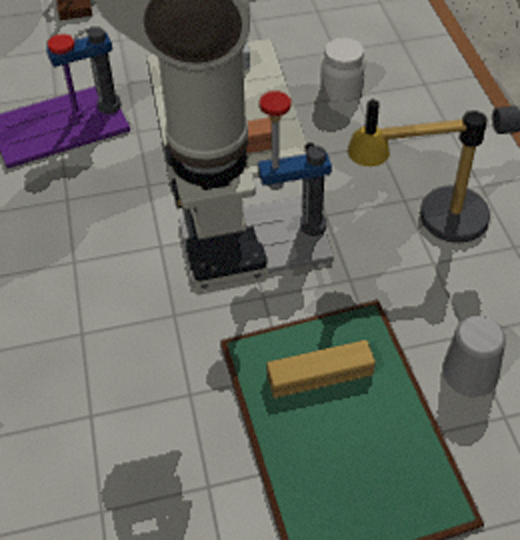

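View pics/t_u.png

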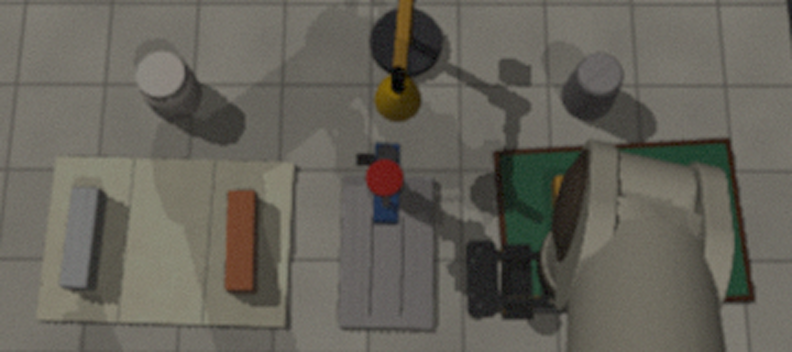

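View pics/t_v.png

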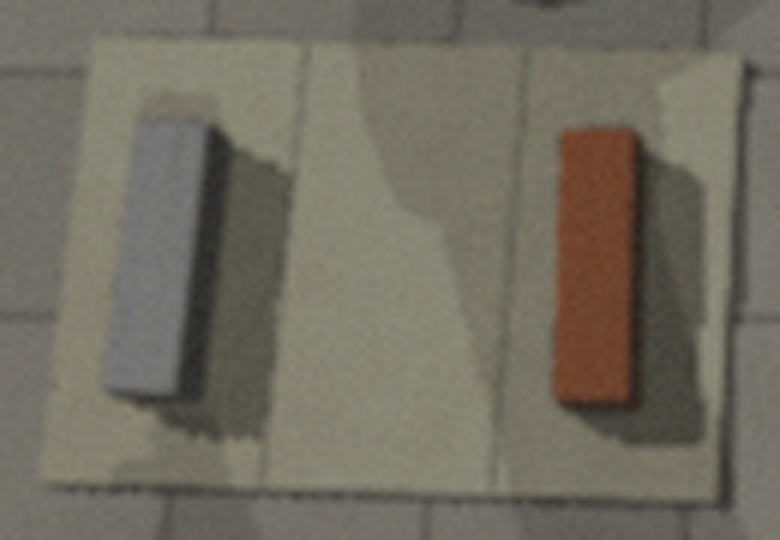

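Silver is unmoved at crop (158,258), copper is on the firebrick and brass lies flat on the felt. Moving to silver.

Emit:
{"name": "servo_tool", "arguments": {
  "motion": [
    {"tx": 1.5, "ty": 0, "tz": 0, "rx": 0, "ry": 0, "rz": 0},
    {"tx": 3, "ty": 0, "tz": 0, "rx": 0, "ry": 0, "rz": 0},
    {"tx": 4.5, "ty": 0, "tz": 0, "rx": 0, "ry": 0, "rz": 0},
    {"tx": 6, "ty": 0, "tz": 0, "rx": 0, "ry": 0, "rz": 0},
    {"tx": 7.6, "ty": 0, "tz": 0, "rx": 0, "ry": 0, "rz": 0},
    {"tx": 9.2, "ty": 0, "tz": 0, "rx": 0, "ry": 0, "rz": 0},
    {"tx": 10.8, "ty": 0, "tz": 0, "rx": 0, "ry": 0, "rz": 0},
    {"tx": 12.4, "ty": 0.4, "tz": 0, "rx": 0, "ry": 0, "rz": 0.3},
    {"tx": 14, "ty": 0.8, "tz": 0, "rx": 0, "ry": 0, "rz": 0.3},
    {"tx": 15.6, "ty": 1.2, "tz": 0, "rx": 0, "ry": 0, "rz": 0.3},
    {"tx": 17.2, "ty": 1.6, "tz": 0, "rx": 0, "ry": 0, "rz": 0.3},
    {"tx": 18.8, "ty": 2, "tz": 0, "rx": 0, "ry": 0, "rz": 0.3},
    {"tx": 20.4, "ty": 2, "tz": 0.8, "rx": 0, "ry": 0, "rz": 0.3},
    {"tx": 21.8, "ty": 2, "tz": 1.6, "rx": 0, "ry": 0, "rz": 0.3},
    {"tx": 22.5, "ty": 2, "tz": 2.5, "rx": 0, "ry": 0, "rz": 0.3},
    {"tx": 22.5, "ty": 2, "tz": 3.5, "rx": 0, "ry": 0, "rz": 0.3},
    {"tx": 22.5, "ty": 2, "tz": 4, "rx": 0, "ry": 0, "rz": 0.3},
    {"tx": 22.5, "ty": 2, "tz": 4, "rx": 0, "ry": 0, "rz": 0.3},
    {"tx": 22.5, "ty": 2, "tz": 4, "rx": 0, "ry": 0, "rz": 0.3}
  ]
}}

```text
time_s: 37.28
tcp_pos: [473.2, 392.8, 105.8]
eef_rot: [-3.14, 0.002, 1.543]
contact_force: [-1.1, 0.1, 0.4]
opening: 55.1
```

```bash
python3 - <<'E'
from h import *
rel(473,398,31,88.7)
s=grab_frame("side"); crop(s,"pics/s_v.png",200,110,330,240,4)
E
```

```text
t [ 0.21 -0.01  2.99] r [-0.02  0.03 -0.06] rows~ 1.8
at [473.2 392.8 105.8] [-1.799e+02  1.000e-01  8.840e+01] t= 37.28 F [-1.1  0.1  0.4] open 55.1
```

View pics/s_v.png

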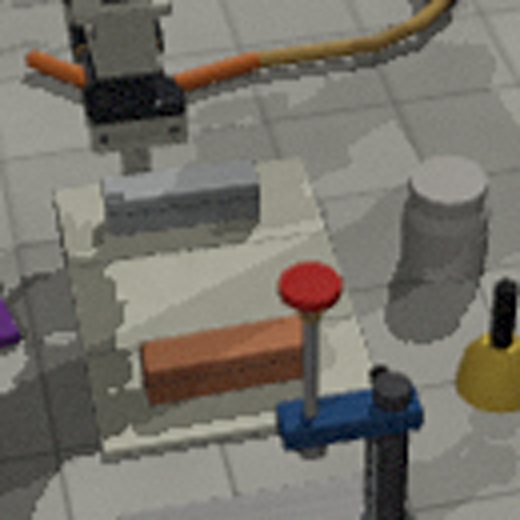

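Emit:
{"name": "servo_tool", "arguments": {
  "motion": [
    {"tx": 0.2, "ty": 0, "tz": 0.6, "rx": 0, "ry": 0, "rz": 0},
    {"tx": 0.2, "ty": 0, "tz": 1.2, "rx": 0, "ry": 0, "rz": 0},
    {"tx": 0.2, "ty": 0, "tz": 1.8, "rx": 0, "ry": 0, "rz": 0},
    {"tx": 0.2, "ty": 0, "tz": 2.4, "rx": 0, "ry": 0, "rz": 0},
    {"tx": 0.2, "ty": 0, "tz": 2.95, "rx": 0, "ry": 0, "rz": 0},
    {"tx": 0.2, "ty": 0, "tz": 2.95, "rx": 0, "ry": 0, "rz": 0},
    {"tx": 0.2, "ty": 0, "tz": 2.95, "rx": 0, "ry": 0, "rz": 0}
  ]
}}

```text
time_s: 37.92
tcp_pos: [472.0, 398.9, 31.6]
eef_rot: [-3.139, 0.002, 1.545]
contact_force: [0.6, -0.2, 0.2]
opening: 54.8
```

Emit:
{"name": "servo_tool", "arguments": {
  "motion": [
    {"tx": 0, "ty": 0, "tz": 0, "rx": 0, "ry": 0, "rz": 0},
    {"tx": 0, "ty": 0, "tz": 0, "rx": 0, "ry": 0, "rz": 0},
    {"tx": 0, "ty": 0, "tz": 0, "rx": 0, "ry": 0, "rz": 0},
    {"tx": 0, "ty": 0, "tz": 0, "rx": 0, "ry": 0, "rz": 0},
    {"tx": 0, "ty": 0, "tz": 0, "rx": 0, "ry": 0, "rz": 0},
    {"tx": 0, "ty": 0, "tz": 0, "rx": 0, "ry": 0, "rz": 0},
    {"tx": 0, "ty": 0, "tz": 0, "rx": 0, "ry": 0, "rz": 0}
  ],
  "fingers": 0,
  "force": 45
}}

```text
time_s: 38.5
tcp_pos: [473.4, 399.9, 34.1]
eef_rot: [3.141, -0.001, 1.545]
contact_force: [-0.7, -1.3, 5.5]
opening: 35.6
```

```bash
python3 - <<'E'
from h import *
rel(412,9,59,88.8)
E
```

```text
t [-15.7   -2.05  -1.01] r [ 0.01 -0.01 -0.06] rows~ 9.5
at [473.4 399.9  34.1] [179.9  -0.   88.5] t= 38.5 F [-0.7 -1.3  5.5] open 35.6
```

Emit:
{"name": "servo_tool", "arguments": {
  "motion": [
    {"tx": 0, "ty": 0, "tz": -0.4, "rx": 0, "ry": 0, "rz": 0},
    {"tx": 0, "ty": 0, "tz": -1, "rx": 0, "ry": 0, "rz": 0},
    {"tx": 0, "ty": -0.6, "tz": -1.8, "rx": 0, "ry": 0, "rz": 0},
    {"tx": -0.5, "ty": -1.4, "tz": -2.4, "rx": 0, "ry": 0, "rz": 0},
    {"tx": -1.4, "ty": -2.2, "tz": -2.4, "rx": 0, "ry": 0, "rz": 0},
    {"tx": -2.5, "ty": -2.4, "tz": -2.4, "rx": 0, "ry": 0, "rz": 0},
    {"tx": -3.7, "ty": -2.35, "tz": -2.4, "rx": 0, "ry": 0, "rz": 0},
    {"tx": -4.9, "ty": -2.3, "tz": -2.4, "rx": 0, "ry": 0, "rz": 0},
    {"tx": -6.1, "ty": -2.3, "tz": -2.4, "rx": 0, "ry": 0, "rz": 0},
    {"tx": -7.3, "ty": -2.25, "tz": -2.4, "rx": 0, "ry": 0, "rz": 0},
    {"tx": -8.5, "ty": -2.2, "tz": -2.4, "rx": 0, "ry": 0, "rz": 0},
    {"tx": -9.7, "ty": -2.2, "tz": -2.4, "rx": 0, "ry": 0, "rz": 0},
    {"tx": -10.9, "ty": -2.15, "tz": -2.4, "rx": 0, "ry": 0, "rz": 0},
    {"tx": -12.1, "ty": -2.1, "tz": -2.4, "rx": 0, "ry": 0, "rz": 0},
    {"tx": -13.3, "ty": -2.1, "tz": -2.4, "rx": 0, "ry": 0, "rz": 0},
    {"tx": -14.5, "ty": -2.05, "tz": -2, "rx": 0, "ry": 0, "rz": -0.06},
    {"tx": -15.3, "ty": -2.05, "tz": -1.5, "rx": 0, "ry": 0, "rz": -0.06},
    {"tx": -15.7, "ty": -2.05, "tz": -1, "rx": 0, "ry": 0, "rz": -0.06},
    {"tx": -15.7, "ty": -2.05, "tz": -1, "rx": 0, "ry": 0, "rz": -0.06},
    {"tx": -15.7, "ty": -2.05, "tz": -1, "rx": 0, "ry": 0, "rz": -0.06}
  ]
}}

```text
time_s: 40.17
tcp_pos: [411.4, 8.6, 58.6]
eef_rot: [-3.141, -0.0, 1.549]
contact_force: [0.2, 0.8, -1.6]
opening: 35.7
```

```bash
python3 - <<'E'
from h import *
rel(442,9,38,88.8)
s=grab_frame("side"); crop(s,"pics/s_w.png",200,140,360,290,3.6)
E
```

```text
t [0.04 1.22 0.82] r [-0.   -0.   -0.01] rows~ 0.9
at [411.4   8.6  58.6] [-180.    -0.    88.7] t= 40.17 F [ 0.2  0.8 -1.6] open 35.7
```

View pics/s_w.png

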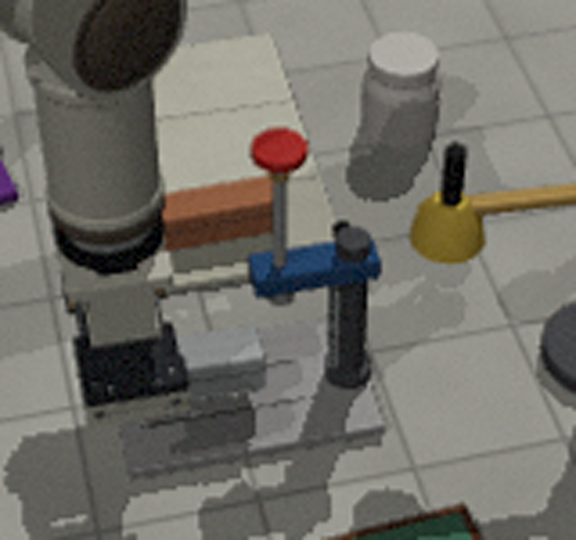

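Silver is held level. Slide it in, lower it, release and rise.

Emit:
{"name": "servo_tool", "arguments": {
  "motion": [
    {"tx": 0, "ty": 0.4, "tz": 0, "rx": 0, "ry": 0, "rz": 0},
    {"tx": 0, "ty": 0.9, "tz": 0, "rx": 0, "ry": 0, "rz": 0},
    {"tx": 0, "ty": 1.25, "tz": 0.1, "rx": 0, "ry": 0, "rz": 0},
    {"tx": 0, "ty": 1.25, "tz": 0.4, "rx": 0, "ry": 0, "rz": 0},
    {"tx": 0, "ty": 1.25, "tz": 0.7, "rx": 0, "ry": 0, "rz": 0},
    {"tx": 0, "ty": 1.25, "tz": 0.86, "rx": 0, "ry": 0, "rz": 0},
    {"tx": 0, "ty": 1.25, "tz": 0.86, "rx": 0, "ry": 0, "rz": 0},
    {"tx": 0, "ty": 1.25, "tz": 0.86, "rx": 0, "ry": 0, "rz": 0}
  ]
}}

```text
time_s: 40.88
tcp_pos: [442.8, 8.5, 37.1]
eef_rot: [3.141, 0.0, 1.55]
contact_force: [-1.5, 0.4, 11.5]
opening: 35.9
```

Emit:
{"name": "servo_tool", "arguments": {
  "motion": [
    {"tx": 0, "ty": 0, "tz": 0, "rx": 0, "ry": 0, "rz": 0},
    {"tx": 0, "ty": 0, "tz": 0, "rx": 0, "ry": 0, "rz": 0},
    {"tx": 0, "ty": 0, "tz": 0, "rx": 0, "ry": 0, "rz": 0},
    {"tx": 0, "ty": 0, "tz": -0.3, "rx": 0, "ry": 0, "rz": 0},
    {"tx": 0, "ty": 0, "tz": -1, "rx": 0, "ry": 0, "rz": 0},
    {"tx": 0, "ty": 0, "tz": -2.5, "rx": 0, "ry": 0, "rz": 0},
    {"tx": 0, "ty": 0, "tz": -4, "rx": 0, "ry": 0, "rz": 0},
    {"tx": 0, "ty": 0, "tz": -5.5, "rx": 0, "ry": 0, "rz": 0},
    {"tx": 0, "ty": 0, "tz": -7, "rx": 0, "ry": 0, "rz": 0},
    {"tx": 0, "ty": 0, "tz": -8.5, "rx": 0, "ry": 0, "rz": 0},
    {"tx": 0, "ty": 0, "tz": -10, "rx": 0, "ry": 0, "rz": 0},
    {"tx": 0, "ty": 0, "tz": -10.4, "rx": 0, "ry": 0, "rz": 0},
    {"tx": 0, "ty": 0, "tz": -10.4, "rx": 0, "ry": 0, "rz": 0}
  ],
  "fingers": 0.6
}}

```text
time_s: 41.97
tcp_pos: [444.6, 8.1, 300.3]
eef_rot: [3.135, 0.002, 1.55]
contact_force: [0.6, -0.4, -1.0]
opening: 55.3
```

```bash
python3 - <<'E'
from h import *
rel(534,6.5,297,88.8)
s=grab_frame("side"); crop(s,"pics/s_x.png",200,140,360,290,3.6)
E
```

```text
t [0.01 3.57 0.15] r [ 0.08  0.02 -0.  ] rows~ 2.1
at [444.6   8.1 300.3] [1.796e+02 1.000e-01 8.880e+01] t= 41.97 F [ 0.6 -0.4 -1. ] open 55.3
```

View pics/s_x.png

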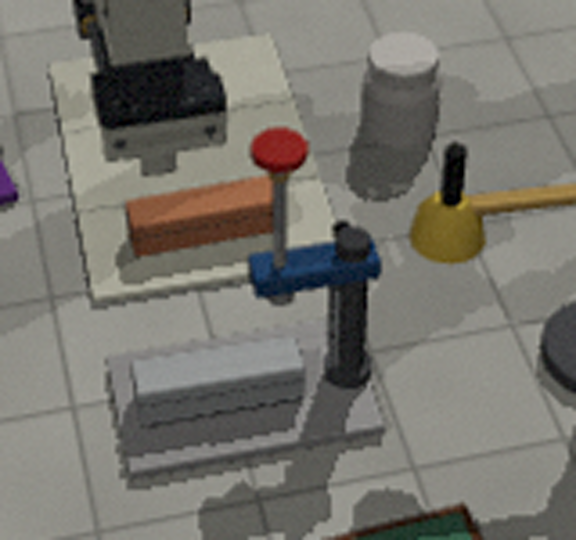

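Silver lies in place, its far end at crop (300,350). Over the pad and press.

Emit:
{"name": "servo_tool", "arguments": {
  "motion": [
    {"tx": 0, "ty": 1.5, "tz": 0, "rx": 0, "ry": 0, "rz": 0},
    {"tx": 0, "ty": 2.7, "tz": 0, "rx": 0, "ry": 0, "rz": 0},
    {"tx": 0, "ty": 3.65, "tz": 0, "rx": 0, "ry": 0, "rz": 0},
    {"tx": 0, "ty": 3.65, "tz": 0, "rx": 0, "ry": 0, "rz": 0},
    {"tx": 0, "ty": 3.65, "tz": 0, "rx": 0, "ry": 0, "rz": 0},
    {"tx": 0, "ty": 3.65, "tz": 0, "rx": 0, "ry": 0, "rz": 0},
    {"tx": 0, "ty": 3.65, "tz": 0, "rx": 0, "ry": 0, "rz": 0},
    {"tx": 0, "ty": 3.65, "tz": 0, "rx": 0, "ry": 0, "rz": 0}
  ],
  "fingers": 0,
  "force": 10
}}

```text
time_s: 42.68
tcp_pos: [532.9, 6.1, 296.3]
eef_rot: [-3.14, 0.001, 1.55]
contact_force: [-1.0, -0.3, 0.6]
opening: 6.4
```

Emit:
{"name": "servo_tool", "arguments": {
  "motion": [
    {"tx": 0, "ty": 0, "tz": 0.4, "rx": 0, "ry": 0, "rz": 0},
    {"tx": 0, "ty": 0, "tz": 0.7, "rx": 0, "ry": 0, "rz": 0},
    {"tx": 0, "ty": 0, "tz": 1.0, "rx": 0, "ry": 0, "rz": 0},
    {"tx": 0, "ty": 0, "tz": 1.3, "rx": 0, "ry": 0, "rz": 0},
    {"tx": 0, "ty": 0, "tz": 1.6, "rx": 0, "ry": 0, "rz": 0},
    {"tx": 0, "ty": 0, "tz": 1.9, "rx": 0, "ry": 0, "rz": 0},
    {"tx": 0, "ty": 0, "tz": 2.2, "rx": 0, "ry": 0, "rz": 0},
    {"tx": 0, "ty": 0, "tz": 2.5, "rx": 0, "ry": 0, "rz": 0},
    {"tx": 0, "ty": 0, "tz": 2.8, "rx": 0, "ry": 0, "rz": 0},
    {"tx": 0, "ty": 0, "tz": 3.0, "rx": 0, "ry": 0, "rz": 0},
    {"tx": 0, "ty": 0, "tz": 3.15, "rx": 0, "ry": 0, "rz": 0},
    {"tx": 0, "ty": 0, "tz": 3.15, "rx": 0, "ry": 0, "rz": 0},
    {"tx": 0, "ty": 0, "tz": 3.15, "rx": 0, "ry": 0, "rz": 0}
  ]
}}

```text
time_s: 43.77
tcp_pos: [534.0, 6.0, 219.2]
eef_rot: [-3.142, 0.001, 1.55]
contact_force: [-5.6, -1.3, 17.1]
opening: 0.9
```

Silver stops the foot at 219 with 17 N, so it is about 38 mm. Hold.

Emit:
{"name": "servo_tool", "arguments": {
  "motion": [
    {"tx": 0, "ty": 0, "tz": 0.04, "rx": 0, "ry": 0, "rz": 0},
    {"tx": 0, "ty": 0, "tz": 0.04, "rx": 0, "ry": 0, "rz": 0},
    {"tx": 0, "ty": 0, "tz": 0.04, "rx": 0, "ry": 0, "rz": 0},
    {"tx": 0, "ty": 0, "tz": 0.04, "rx": 0, "ry": 0, "rz": 0},
    {"tx": 0, "ty": 0, "tz": 0.04, "rx": 0, "ry": 0, "rz": 0},
    {"tx": 0, "ty": 0, "tz": 0.04, "rx": 0, "ry": 0, "rz": 0},
    {"tx": 0, "ty": 0, "tz": 0.04, "rx": 0, "ry": 0, "rz": 0},
    {"tx": 0, "ty": 0, "tz": 0.04, "rx": 0, "ry": 0, "rz": 0}
  ]
}}

```text
time_s: 44.43
tcp_pos: [534.1, 6.0, 219.1]
eef_rot: [3.141, 0.002, 1.55]
contact_force: [-8.9, -1.8, 24.8]
opening: 0.8
```

```bash
python3 - <<'E'
from h import *
rel(442,9,37,88.8)
s=grab_frame("side"); crop(s,"pics/s_y.png",220,130,350,270,4)
E
```

```text
t [ 0.06 -3.69  7.28] r [ 0.01  0.02 -0.  ] rows~ 4.9
at [534.1   6.  219.1] [1.80e+02 1.00e-01 8.88e+01] t= 44.43 F [-8.9 -1.8 24.8] open 0.8
```

View pics/s_y.png

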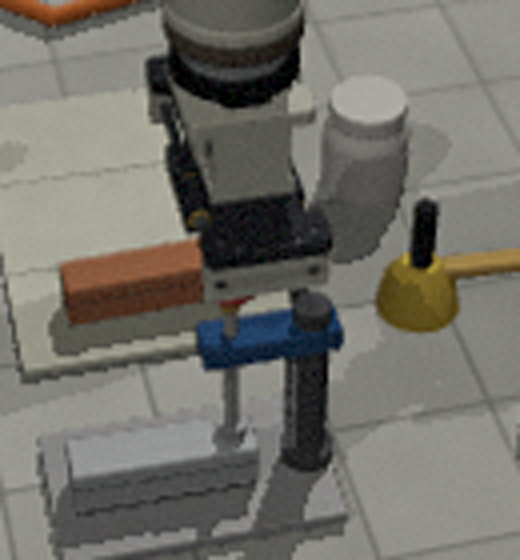

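The foot rests on the silver box at crop (230,437), held for 1 s. It reads 38 mm, so it goes to the firebrick. Release and fetch.

Emit:
{"name": "servo_tool", "arguments": {
  "motion": [
    {"tx": 0, "ty": 0, "tz": -0.8, "rx": 0, "ry": 0, "rz": 0},
    {"tx": 0, "ty": 0, "tz": -1.8, "rx": 0, "ry": 0, "rz": 0},
    {"tx": 0, "ty": 0, "tz": -2.8, "rx": 0, "ry": 0, "rz": 0},
    {"tx": 0, "ty": 0, "tz": -3.4, "rx": 0, "ry": 0, "rz": 0},
    {"tx": 0, "ty": -1, "tz": -3.6, "rx": 0, "ry": 0, "rz": 0},
    {"tx": 0, "ty": -2.5, "tz": -3.6, "rx": 0, "ry": 0, "rz": 0},
    {"tx": 0.06, "ty": -3.7, "tz": -3.6, "rx": 0, "ry": 0, "rz": 0},
    {"tx": 0.06, "ty": -3.7, "tz": -3.6, "rx": 0, "ry": 0, "rz": 0},
    {"tx": 0.06, "ty": -3.7, "tz": -3.2, "rx": 0, "ry": 0, "rz": 0},
    {"tx": 0.06, "ty": -3.7, "tz": -2, "rx": 0, "ry": 0, "rz": 0},
    {"tx": 0.06, "ty": -3.7, "tz": -0.5, "rx": 0, "ry": 0, "rz": 0},
    {"tx": 0.06, "ty": -3.7, "tz": 1, "rx": 0, "ry": 0, "rz": 0},
    {"tx": 0.06, "ty": -3.7, "tz": 2.5, "rx": 0, "ry": 0, "rz": 0},
    {"tx": 0.06, "ty": -3.7, "tz": 4, "rx": 0, "ry": 0, "rz": 0},
    {"tx": 0.06, "ty": -3.7, "tz": 5, "rx": 0, "ry": 0, "rz": 0},
    {"tx": 0.06, "ty": -3.7, "tz": 5, "rx": 0, "ry": 0, "rz": 0},
    {"tx": 0.06, "ty": -3.7, "tz": 5, "rx": 0, "ry": 0, "rz": 0}
  ],
  "fingers": 0.6
}}

```text
time_s: 45.9
tcp_pos: [440.5, 10.4, 90.1]
eef_rot: [-3.137, -0.002, 1.551]
contact_force: [0.6, -0.8, 1.1]
opening: 55.4
```

```bash
python3 - <<'E'
from h import *
rel(442,8.8,37,88.8)
s=grab_frame("side"); crop(s,"pics/s_z.png",200,140,360,290,3.6)
E
```

```text
t [-0.07  0.07  2.12] r [-0.05 -0.02  0.01] rows~ 1.3
at [440.5  10.4  90.1] [-1.797e+02 -1.000e-01  8.890e+01] t= 45.9 F [ 0.6 -0.8  1.1] open 55.4
```

View pics/s_z.png

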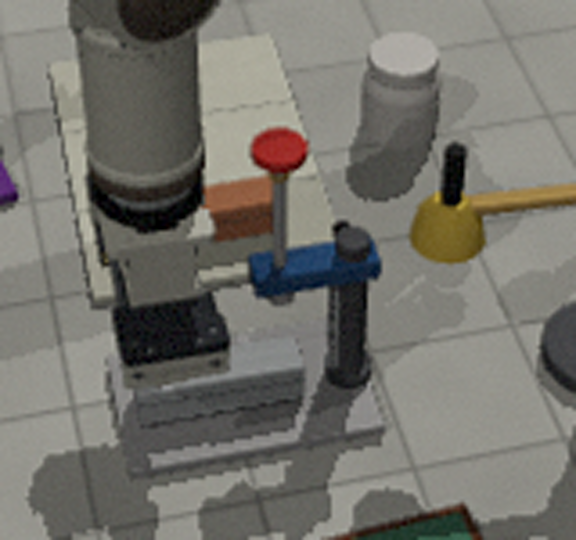

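Emit:
{"name": "servo_tool", "arguments": {
  "motion": [
    {"tx": -0.05, "ty": 0.04, "tz": 0.6, "rx": 0, "ry": 0, "rz": 0},
    {"tx": -0.05, "ty": 0.04, "tz": 1.2, "rx": 0, "ry": 0, "rz": 0},
    {"tx": -0.05, "ty": 0.04, "tz": 1.8, "rx": 0, "ry": 0, "rz": 0},
    {"tx": -0.05, "ty": 0.04, "tz": 2.15, "rx": 0, "ry": 0, "rz": 0},
    {"tx": -0.05, "ty": 0.04, "tz": 2.15, "rx": 0, "ry": 0, "rz": 0},
    {"tx": -0.05, "ty": 0.04, "tz": 2.15, "rx": 0, "ry": 0, "rz": 0}
  ]
}}

```text
time_s: 46.45
tcp_pos: [443.4, 8.3, 39.1]
eef_rot: [3.14, -0.0, 1.55]
contact_force: [-0.2, 0.7, -0.7]
opening: 55.2
```

Emit:
{"name": "servo_tool", "arguments": {
  "motion": [
    {"tx": 0, "ty": 0, "tz": 0, "rx": 0, "ry": 0, "rz": 0},
    {"tx": 0, "ty": 0, "tz": 0, "rx": 0, "ry": 0, "rz": 0},
    {"tx": 0, "ty": 0, "tz": 0, "rx": 0, "ry": 0, "rz": 0},
    {"tx": 0, "ty": 0, "tz": 0, "rx": 0, "ry": 0, "rz": 0},
    {"tx": 0, "ty": 0, "tz": 0, "rx": 0, "ry": 0, "rz": 0},
    {"tx": 0, "ty": 0, "tz": 0, "rx": 0, "ry": 0, "rz": 0},
    {"tx": 0, "ty": 0, "tz": 0, "rx": 0, "ry": 0, "rz": 0}
  ],
  "fingers": 0,
  "force": 45
}}

```text
time_s: 47.03
tcp_pos: [443.1, 8.2, 38.9]
eef_rot: [3.141, 0.0, 1.55]
contact_force: [-1.5, -0.3, 7.8]
opening: 35.8
```

```bash
python3 - <<'E'
from h import *
rel(470,330,33.5,90)
t=grab_frame("top"); crop(t,"pics/t_z.png",110,185,240,275,6)
E
```

```text
t [12.89  0.81  0.21] r [ 0.01  0.   -0.24] rows~ 7.7
at [443.1   8.2  38.9] [179.9   0.   88.8] t= 47.03 F [-1.5 -0.3  7.8] open 35.8
```

View pics/t_z.png

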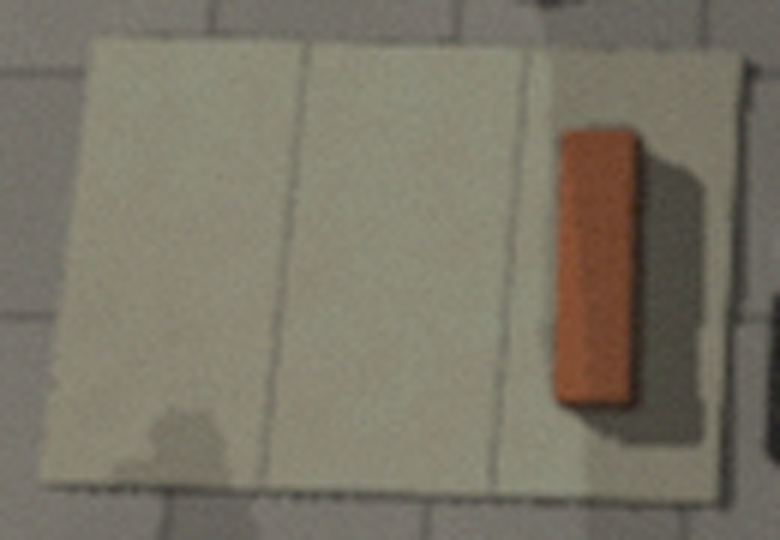

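The firebrick holds only copper, at crop (597,268). Silver goes to y ≈ 330. I'll slide out low, then rise over copper.

Emit:
{"name": "servo_tool", "arguments": {
  "motion": [
    {"tx": 0, "ty": 0, "tz": -0.5, "rx": 0, "ry": 0, "rz": 0},
    {"tx": 0.4, "ty": 0, "tz": -1, "rx": 0, "ry": 0, "rz": 0},
    {"tx": 1.2, "ty": 0, "tz": -1, "rx": 0, "ry": 0, "rz": 0},
    {"tx": 2.2, "ty": 0, "tz": -1, "rx": 0, "ry": 0, "rz": 0},
    {"tx": 3, "ty": 0, "tz": -1.3, "rx": 0, "ry": 0, "rz": 0},
    {"tx": 3.5, "ty": 0, "tz": -2, "rx": 0, "ry": 0, "rz": 0},
    {"tx": 4, "ty": 0, "tz": -2.6, "rx": 0, "ry": 0, "rz": 0},
    {"tx": 4.8, "ty": 0, "tz": -2.6, "rx": 0, "ry": 0, "rz": -0.2},
    {"tx": 5.8, "ty": 0.2, "tz": -2.6, "rx": 0, "ry": 0, "rz": -0.24},
    {"tx": 6.9, "ty": 0.4, "tz": -2.6, "rx": 0, "ry": 0, "rz": -0.24},
    {"tx": 8, "ty": 0.6, "tz": -2.6, "rx": 0, "ry": 0, "rz": -0.24},
    {"tx": 9.2, "ty": 0.8, "tz": -2.6, "rx": 0, "ry": 0, "rz": -0.24},
    {"tx": 10.4, "ty": 0.8, "tz": -2.6, "rx": 0, "ry": 0, "rz": -0.24},
    {"tx": 11.6, "ty": 0.8, "tz": -2.6, "rx": 0, "ry": 0, "rz": -0.24},
    {"tx": 12.5, "ty": 0.8, "tz": -2.4, "rx": 0, "ry": 0, "rz": -0.24},
    {"tx": 12.9, "ty": 0.8, "tz": -1.8, "rx": 0, "ry": 0, "rz": -0.24},
    {"tx": 12.9, "ty": 0.8, "tz": -1.2, "rx": 0, "ry": 0, "rz": -0.24},
    {"tx": 12.9, "ty": 0.8, "tz": -0.6, "rx": 0, "ry": 0, "rz": -0.24},
    {"tx": 12.9, "ty": 0.8, "tz": -0.3, "rx": 0, "ry": 0, "rz": -0.24},
    {"tx": 12.9, "ty": 0.8, "tz": -0.3, "rx": 0, "ry": 0, "rz": -0.24}
  ]
}}

```text
time_s: 48.75
tcp_pos: [467.7, 328.9, 43.6]
eef_rot: [-3.138, 0.002, 1.571]
contact_force: [0.3, 0.3, -1.9]
opening: 35.8
```

```bash
python3 - <<'E'
from h import *
rel(470,330,34.5,90)
s=grab_frame("side"); crop(s,"pics/s_aa.png",200,110,330,240,4)
E
```

```text
t [0.04 0.09 0.36] r [-0.04  0.03  0.  ] rows~ 0.2
at [467.7 328.9  43.6] [-1.798e+02  1.000e-01  9.000e+01] t= 48.75 F [ 0.3  0.3 -1.9] open 35.8
```

View pics/s_aa.png

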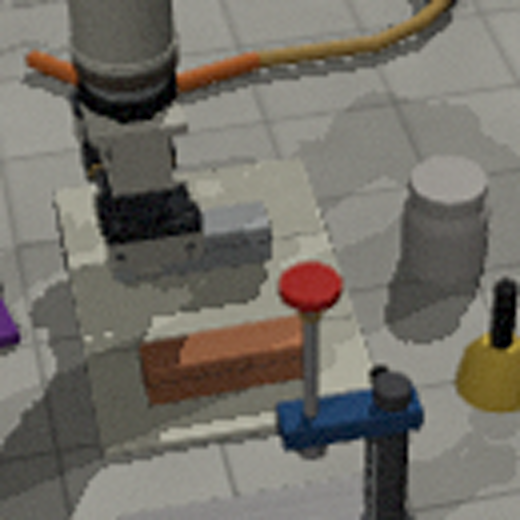

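Lower, release, rise, and back off to a clear spot.

Emit:
{"name": "servo_tool", "arguments": {
  "motion": [
    {"tx": 0, "ty": 0, "tz": 0.2, "rx": 0, "ry": 0, "rz": 0},
    {"tx": 0, "ty": 0, "tz": 0.38, "rx": 0, "ry": 0, "rz": 0},
    {"tx": 0, "ty": 0, "tz": 0.42, "rx": 0, "ry": 0, "rz": 0},
    {"tx": 0, "ty": 0, "tz": 0.42, "rx": 0, "ry": 0, "rz": 0},
    {"tx": 0, "ty": 0, "tz": 0.42, "rx": 0, "ry": 0, "rz": 0}
  ]
}}

```text
time_s: 49.22
tcp_pos: [469.4, 330.2, 35.5]
eef_rot: [3.141, -0.0, 1.571]
contact_force: [0.5, 0.1, -1.3]
opening: 35.5
```

Emit:
{"name": "servo_tool", "arguments": {
  "motion": [
    {"tx": 0, "ty": 0, "tz": 0, "rx": 0, "ry": 0, "rz": 0},
    {"tx": 0, "ty": 0, "tz": 0, "rx": 0, "ry": 0, "rz": 0},
    {"tx": 0, "ty": 0, "tz": 0, "rx": 0, "ry": 0, "rz": 0},
    {"tx": 0, "ty": 0, "tz": -0.4, "rx": 0, "ry": 0, "rz": 0},
    {"tx": 0, "ty": 0, "tz": -1.5, "rx": 0, "ry": 0, "rz": 0},
    {"tx": 0, "ty": 0, "tz": -3, "rx": 0, "ry": 0, "rz": 0},
    {"tx": 0, "ty": 0, "tz": -4.5, "rx": 0, "ry": 0, "rz": 0},
    {"tx": 0, "ty": 0, "tz": -6, "rx": 0, "ry": 0, "rz": 0},
    {"tx": 0, "ty": 0, "tz": -7.5, "rx": 0, "ry": 0, "rz": 0},
    {"tx": 0, "ty": 0, "tz": -9, "rx": 0, "ry": 0, "rz": 0},
    {"tx": 0, "ty": 0, "tz": -11, "rx": 0, "ry": 0, "rz": 0},
    {"tx": -1, "ty": 0, "tz": -12, "rx": 0, "ry": 0, "rz": 0},
    {"tx": -2.5, "ty": 0, "tz": -12, "rx": 0, "ry": 0, "rz": 0},
    {"tx": -4, "ty": 0, "tz": -12, "rx": 0, "ry": 0, "rz": 0},
    {"tx": -5.5, "ty": 0, "tz": -12, "rx": 0, "ry": 0, "rz": 0},
    {"tx": -7, "ty": 0, "tz": -12, "rx": 0, "ry": 0, "rz": 0},
    {"tx": -8.5, "ty": 0, "tz": -12, "rx": 0, "ry": 0, "rz": 0},
    {"tx": -10, "ty": 0, "tz": -12, "rx": 0, "ry": 0, "rz": 0},
    {"tx": -11, "ty": 0, "tz": -12, "rx": 0, "ry": 0, "rz": 0},
    {"tx": -11, "ty": 0, "tz": -12, "rx": 0, "ry": 0, "rz": 0}
  ],
  "fingers": 0.6
}}

```text
time_s: 50.88
tcp_pos: [469.1, 48.7, 335.7]
eef_rot: [3.141, 0.003, 1.562]
contact_force: [-0.3, -0.0, -0.2]
opening: 55.2
```

```bash
python3 - <<'E'
from h import *
rel(470,330,34.5,90)
s=grab_frame("side"); crop(s,"pics/s_ab.png",140,100,420,400,2)
t=grab_frame("top"); crop(t,"pics/t_ab.png",100,80,460,290,2.2)
E
```

```text
t [11.29 -0.06 12.01] r [ 0.    0.04 -0.1 ] rows~ 9.9
at [469.1  48.7 335.7] [180.    0.2  89.5] t= 50.88 F [-0.3 -0.  -0.2] open 55.2
```

View pics/s_ab.png

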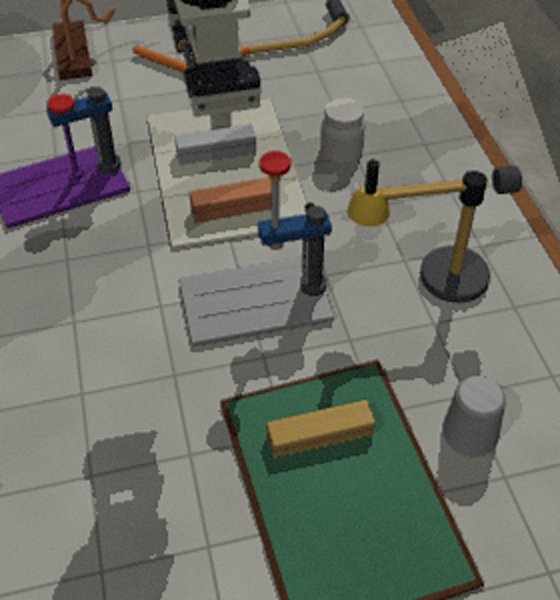

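View pics/t_ab.png

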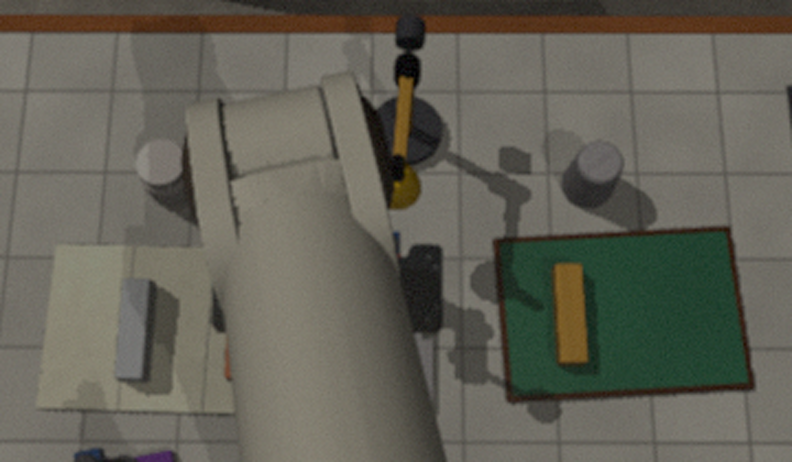

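The side view shows silver at (215,142) and copper at (232,198) flat on the firebrick, and brass at (320,428) flat on the felt. The gauge foot is up, the lamp is aimed and the bystanders are in place. I'll let the arm settle, then do a numeric check.

Emit:
{"name": "servo_tool", "arguments": {
  "motion": [
    {"tx": 0, "ty": 0, "tz": -0.4, "rx": 0, "ry": 0, "rz": 0},
    {"tx": 0, "ty": 0, "tz": -0.4, "rx": 0, "ry": 0, "rz": 0},
    {"tx": 0, "ty": 0, "tz": -0.4, "rx": 0, "ry": 0, "rz": 0},
    {"tx": 0, "ty": 0, "tz": -0.4, "rx": 0, "ry": 0, "rz": 0},
    {"tx": 0, "ty": 0, "tz": -0.4, "rx": 0, "ry": 0, "rz": 0},
    {"tx": 0, "ty": 0, "tz": -0.4, "rx": 0, "ry": 0, "rz": 0}
  ]
}}

```text
time_s: 51.48
tcp_pos: [469.1, 55.7, 345.0]
eef_rot: [-3.141, -0.0, 1.572]
contact_force: [-0.2, 0.8, 0.3]
opening: 55.0
```

```bash
python3 - <<'E'
from h import *
t=grab_frame("top"); s=grab_frame("side")
c=lambda x,y:(100+x/2.2,80+y/2.2); d=lambda x,y:(140+x/2,100+y/2)
print("silver",px2w(t,*c(134,329),46).round(),px2w(s,*d(216,136),46).round())
print("copper",px2w(s,*d(234,190),46).round())
print("brass",px2w(t,*c(570,313),38).round(),px2w(s,*d(320,420),38).round())
g=px2w(s,*d(372,176),221); print("grip",g.round(), "pad",px2w(s,*d(275,163),262).round())
pv=np.array([796,-15]); pad=np.array([533,6]); v=(g[:2]-pv)/np.linalg.norm(g[:2]-pv); w=pad-pv; print("line offset",v[0]*w[1]-v[1]*w[0])
v=np.array([653.7,-5.3])-pv; v=v/np.linalg.norm(v); print(v[0]*w[1]-v[1]*w[0])
o=readout.observe(); print(o["time_s"],o["contact_force"],o["tcp_pos"])
print(job.hand_in())
E
```

```text
silver [506. 327.  46.] [512. 326.  46.]
copper [514. 193.  46.]
brass [ 530. -225.   38.] [ 533. -226.   38.]
grip [657.  -7. 221.] pad [533.   2. 262.]
line offset -5.2186608868285695
-3.0652690314644246
51.5833 [-0.5905636  -1.27994132 -0.46932836] [469.11333923  55.41370729 344.97641137]
the job is handed in; nothing more can be done
None
```

The task is done and handed in at about 52 s. I swung the lamp arm to point at the gauge, then measured all three boxes in order and sorted them:

| Box | Gauge reading | Placed on |
|---|---|---|
| Copper | about 38 mm, too tall | firebrick board |
| Brass | about 30 mm, right | felt board |
| Silver | about 38 mm, too tall | firebrick board |

The readings come from the height at which the fingers stopped under load, each held for over half a second.

In the last checks:
- **Boxes:** all lay flat and well inside their boards, none stacked. From the images, silver was at about (509, 327) mm, copper at (514, 193) mm and brass at (531, −226) mm. Copper's last position is from the side camera only, because the arm hid most of it from above.
- **Lamp and gauge:** the lamp line passes about 3–5 mm from the pad by image estimate, and the foot is back up.
- **Bystanders:** the tub and beaker looked unmoved, and no charcoal block was seen. I saw no box knocked aside.
- **Robot:** the gripper was clear of everything.

None of the checks failed. Two things went slightly off: the first two move calls were refused for their format before anything moved, and brass was set down with a firmer press than intended, 26 N.

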